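# Close a split pastel-stick mould on its dowels and hold it shut

## Robot

A 6-joint arm with a two-finger parallel gripper is mounted at the origin on the work surface; the furniture and walls round the work are solid. World frame = base frame: x ahead of the robot, y to its left, z up, the work surface at z = 0. Lengths are in m, angles in rad, forces in N, time in s.
With the tool pointing down it reaches from about 0.325 to 0.85 m from the base axis. Payload 15.5 kg.
Tool frame: the origin (TCP) lies midway between the tips of the shut fingers; the grasp point (between the pads) lies 19 mm behind it; x points along the fingers, y is the direction in which the jaws open and shut, and the axes are right-handed (so a half turn about x gives the same grasp; the last joint's range is limited). The gripper opens to 91 mm and grips with 3 to 60 N. Pads are 32 mm wide; open, the fingers measure 118 mm over their backs; the gripper's body (76 mm by 178 mm) begins 60 mm behind the grasp point.
Start: joints at [-1.264, 0.494, 1.345, -0, 1.302, -0.096], TCP at [0.244, -0.575, 0.214] pointing down, gripper open.
Joint ranges: [-2.91, 2.91], [-0.82, 2.16], [0.22, 2.67], [-1.22, 4.37], [0.12, 2.79], [-3.08, 3.08]. Speed limits (rad/s): [1.89, 1.89, 2.57, 3.01, 3.01, 3.01].

## Interface

Orientations are given as a rotation vector (axis times angle).
In Python, from rig import manip, imaging, workorder, nets gives the robot as it stands.
- The arm moves only by the tool play_rows, never from a script. Its argument "commands" is a list of rows, each a list of 3 entries, a list of its own where there are three numbers: the finger opening in mm, from 0 to 91.2, then the shift along the tool's x, y, z in units of 30 mm (1.0 is 30 mm), then the turn about the tool's x in units of 5 degrees (1.0 is 5 degrees). In form: [[jaw, [x, y, z], spin], ...]. A call has exactly 8 rows; each row shifts and turns the commanded pose from where the row before left it, along the tool's axes as they then stand; what a row does not reach is not made up. A row lasts 1/12 s, in which the tool goes at most 41.7 mm and 7.16 degrees, less where a joint would pass 70% of its speed; a pose out of reach is approached as far as the arm can. A call is refused whole if a number of a shift passes 1 or a number of a turn 1, either way. A call with a gripper value outside its range is refused whole. The fingers move at their own pace and stop on an object; "grip_force" is the grip in N (left out, the last holds). Time passes only in rows, so rows that do not move let the fingers close, or fill a call up. It gives the time, the measured TCP pose, the force and the opening at its end, in the units of the state.
- manip.read_state(): the state, without advancing time (a new reading comes with each control period).
- imaging.read_camera(name): name is "side" or "top"; returns a dict with "pixels" (400x640x3 uint8, red, green, blue), "depth" (400x640 float32, m along the optical axis (not along the pixel's ray), 0 where there is no reading), "intrinsics" (3x3 intrinsics, pixels), "distortion" ([k1, k2, p1, p2, k3] as OpenCV has them; the pictures are not rectified), "view" (4x4, takes a point from world to camera coordinates). Camera axes: x right, y down, z forward; pixel columns grow to the right and rows downward; lengths in m; the calibration is good to about 2 mm. A picture is of the moment at which its call begins.
- workorder.finish_job(): hands the job in, once; it reports no verdict.
Trained networks look in a picture, given as the dict that the camera call returned (one of the last four; its "shot" number tells which), for a name from the list of things; names that differ only in an ending like _2 or _b are one class to them, and where a whole thing is asked for, a point or a joint stands for the part that bears it (a point fixed in the world has none). Each returns a list of dicts, best first, with "conf" (0 to 1); they miss things now and then, are a little off and sometimes report something else, mostly with a low value. They report only what shows in the picture. A call takes as long as a camera call.
- nets.boxes_of(label, picture): "rect" ([centre column, centre row, width, height] in pixels, round what is visible of it).
The state is a dict: "time_s": time; "joint_pos": joint angles; "joint_velocities": joint speeds; "joint_torque": joint torques, N m; "tool_pos": TCP position; "ee_rot": TCP orientation; "ft_force": force on the tool from outside, world axes, zero at the start; "wrist_torque": the same for the moment, N m; "width": opening from 0.0 (shut) to 1.0 (fully open).
Only numpy, scipy, OpenCV 4.12 (cv2) and the standard library are available. Lean on these libraries where they do the work, as an engineer would, in place of code of your own. Each camera call takes 0.05 s, during which the arm holds its last target.

## Task

Make the split mould for casting pastel sticks ready for clamping: its lower half lacks one dowel, so take from the wooden block the dowel that fits the empty socket snugly and push it fully home, leaving the two that do not fit standing in the block. Then set the loose upper half on both dowels the way round it fits, press it down against the spring plungers until the halves meet face to face with no gap, and finish while still holding it pressed shut: do not let go. Leave the tape, the jar and the eraser where they are.

Things in the scene. Friction and masses are not known exactly. Their poses are not given: they have to be found in the camera images.
- lower_half: lower half of an aluminium split mould, 56 x 150 x 34 mm, bolted on a fixed plywood board 100 x 214 x 12 mm. Origin: centre of the board's underside; z up, y along the length. Flat parting face 46 mm above the desk with four open stick cavities, 5 mm deep. At y = +55 mm a fixed 16 mm steel dowel stands 54 mm above the face; at y = -55 mm is the empty dowel socket.
- parting_face (a point): centre of the lower half's parting face (46 mm above the desk), same axes. Two spring plungers (9 mm pins at x = +14 and -14 mm) stand 6 mm above it, pushing up with 10 N together when out and 15 N when flush: the upper half, laid on, stays 6 mm open until it is pressed (its weight alone does not close it).
- socket (a point): centre of the mouth of the empty dowel socket in the parting face; round, 14 mm wide, 24 mm deep, chamfered, straight down.
- upper_center (a point): centre of the loose upper half of the mould, aluminium, 56 (x) x 150 (y) x 36 mm high, about 0.5 kg, lying parting face down on the desk; gripped across its 56 mm width. Two bores go right through it: 17.2 mm at y = +55 mm for the fixed dowel, 14.2 mm at y = -55 mm for the 13 mm dowel. Closed, this point is 18 mm above parting_face, axes in line.
- dowel_stand: wooden block 62 x 150 x 40 mm that does not move, with three equal holes (18 mm wide, 30 mm deep) in a row along its y at -45, 0 and +45 mm, in which the three loose dowels stand, in any order. Origin: centre of its underside. It and the upper half may change sides of the lower half.
- dowel_thin_center (a point): centre of a loose steel dowel, 10 mm diameter, 70 mm long (z along it), both ends chamfered; standing in the block, its top is 80 mm above the desk. It is too thin for the socket.
- dowel_mid_center (a point): centre of a loose steel dowel, 13 mm diameter, 70 mm long (z along it), both ends chamfered; standing in the block, its top is 80 mm above the desk. It fits the socket; fully home, this point is 11 mm above the socket's mouth and the dowel stands 46 mm above the parting face.
- dowel_fat_center (a point): centre of a loose steel dowel, 16 mm diameter, 70 mm long (z along it), both ends chamfered; standing in the block, its top is 80 mm above the desk. It is too thick for the socket.
- upper_half: the loose upper half again (see upper_center), origin at the centre of its underside
- tape_roll: roll of masking tape lying flat, 101 x 112 x 24 mm, a bystander; origin at the centre of its underside
- jar: small black screw-lid jar standing upright, 55 x 55 x 54 mm, a bystander; origin at the centre of its underside
- eraser: eraser in a sleeve, 21 x 45 x 13 mm, a bystander; origin at the centre of its underside

How it is judged:
On the way, in this order (a step that is already met when the one before it is completed fails the run):
1. the 13 mm dowel stands fully home in the socket (z of dowel_mid_center in the frame of socket between 0.008 and 0.0135 m and horizontal distance between dowel_mid_center and socket below 0.003 m and angle between the z axis of dowel_mid_center and the z axis of socket, either way round below 0.08 rad), for 0.2 s.
2. the upper half has come onto both dowels, the right way round (all of step 1 and horizontal distance between upper_center and parting_face below 0.003 m and angle between the y axis of upper_center and the y axis of parting_face, either way round below 0.05 rad and z of upper_center in the frame of parting_face below 0.058 m), for 0.2 s.
At the end, for the whole second after the job is handed in: robot still holds the upper half (over 4 N) pressed on the lower (over 10 N), faces meeting within 1.5 mm and 0.03 rad, in line within 3 mm and 0.05 rad, at rest; the 13 mm dowel is home in its socket within 2.5 mm; thin and thick dowels stand in the wooden block (all of step 1 and horizontal distance between upper_center and parting_face below 0.003 m and angle between the y axis of upper_center and the y axis of parting_face, either way round below 0.05 rad and z of upper_center in the frame of parting_face between 0.0165 and 0.0195 m and angle between the z axis of upper_center and the z axis of parting_face, either way round below 0.03 rad and contact force between upper_half and lower_half above 10 N and contact force between any of the fingers, the arm and upper_half above 4 N and linear speed of upper_half below 0.01 m/s and z of dowel_thin_center in the frame of dowel_stand between 0.035 and 0.052 m and horizontal distance between each of dowel_thin_center, dowel_fat_center and dowel_stand below 0.06 m and z of dowel_fat_center in the frame of dowel_stand between 0.035 and 0.052 m); the arm keeps its last pose, push and grip.
It fails at once if the roll of masking tape was pushed away by over 25 mm (distance of tape_roll from where it was at the start of the episode above 0.025 m).
It fails at once if the black jar was pushed away by over 25 mm (distance of jar from where it was at the start of the episode above 0.025 m).
It fails at once if the eraser was pushed away by over 25 mm (distance of eraser from where it was at the start of the episode above 0.025 m).
It also fails if it takes over 58 s, if anything falls off the work surface, if the arm or the gripper's body presses on something with over 40 N, if the wrist force passes 120 N, or if a joint passes its speed limit or range.

## Working session

There is one attempt and no reset: what is moved stays moved. The work goes in short steps, Python scripts to look and compute and a tool call to move; the robot and the scene stay as the last step left them, time stands still between calls to the robot, and variables do not carry over. Pictures are saved under pics/ and viewed, and the job is handed in when it is done.

Besides the shell and the picture viewer there is one more tool, called after "Emit:" by a JSON object that holds its "name" and its "arguments". play_rows: Moves the arm, as the interface text tells. Its arguments: {"type":"object","properties":{"commands":{"type":"array"},"grip_force":{"type":"number"}},"required":["commands"]}

```bash
mkdir -p pics; ls; python3 - <<'E'
from rig import manip, imaging, workorder, nets
import cv2, numpy as np, pickle
print(manip.read_state())
for n in ("side","top"):
    p=imaging.read_camera(n)
    pickle.dump(p,open(f"{n}0.pkl","wb"))
    cv2.imwrite(f"pics/{n}0.png",p["pixels"][:,:,::-1])
    print(n,p["intrinsics"],p["distortion"],p["view"])
    for l in ["lower_half","upper_half","dowel_stand","dowel_thin_center","dowel_mid_center","dowel_fat_center","tape_roll","jar","eraser"]:
        print(l,[(np.round(d["rect"]),round(d["conf"],2)) for d in nets.boxes_of(l,p)[:3]])
E
```

```text
pics
{'time_s': 0.0, 'joint_pos': array([-1.26449454e+00,  4.94185654e-01,  1.34610446e+00,  2.79985032e-05,
        1.30251775e+00, -9.54764440e-02]), 'joint_velocities': array([-2.11312662e-03, -1.02628569e-04, -5.43021415e-04,  3.08917009e-05,
        3.19447548e-04,  1.35110212e-04]), 'joint_torque': array([-1.66916336e-03, -8.78836584e+01, -3.81862879e+01,  7.04962201e-02,
        5.32338407e-02, -6.93615175e-05]), 'tool_pos': array([ 0.24432256, -0.57486301,  0.21334577]), 'ee_rot': array([ 2.00098241,  0.40872184, -2.0011887 ]), 'ft_force': array([-0.55036313, -0.00966801,  0.32663857]), 'wrist_torque': array([ 0.02615882, -0.0058173 ,  0.02025092]), 'width': 0.9977005057132453}
side [[469.15498933   0.         321.28927333]
 [  0.         469.15498933 201.62644842]
 [  0.           0.           1.        ]] [-0.1336357  0.         0.         0.         0.       ] [[-0.99992322 -0.01188712  0.00350069  0.45470893]
 [-0.00976212  0.58163159 -0.81339375  0.01310871]
 [ 0.0076328  -0.81336547 -0.58170298  1.40252901]
 [ 0.          0.          0.          1.        ]]
lower_half 
[... 536 characters left out ...]
2 0.         0.         0.         0.        ] [[ 0.03464432 -0.99938893  0.00464082  0.02363265]
 [-0.97264644 -0.0347838  -0.22967147  0.46352599]
 [ 0.22969255  0.00344294 -0.97325715  1.42198083]
 [ 0.          0.          0.          1.        ]]
lower_half [(array([320., 205.,  67.,  34.]), 0.78), (array([396., 188.,  16.,  17.]), 0.59)]
upper_half [(array([243., 225.,  49.,  28.]), 0.94)]
dowel_stand [(array([397., 187.,  18.,  19.]), 0.22)]
dowel_thin_center []
dowel_mid_center []
dowel_fat_center []
tape_roll [(array([192., 192.,  30.,  30.]), 0.76)]
jar [(array([396., 186.,  17.,  17.]), 0.6)]
eraser [(array([269., 179.,   3.,  11.]), 0.51), (array([318., 207.,  66.,  36.]), 0.29)]
```

```bash
python3 - <<'E'
import cv2,pickle
for n,(x0,y0,x1,y1) in {"side":(220,110,400,360),"top":(150,130,440,270)}.items():
    p=pickle.load(open(f"{n}0.pkl","rb"))
    im=p["pixels"][:,:,::-1]
    c=im[y0:y1,x0:x1]
    s=min(800/(x1-x0),600/(y1-y0))
    cv2.imwrite(f"pics/{n}0z.png",cv2.resize(c,None,fx=s,fy=s,interpolation=cv2.INTER_CUBIC)); print(n,s)
E
```

```text
side 2.4
top 2.7586206896551726
```

View pics/side0.png

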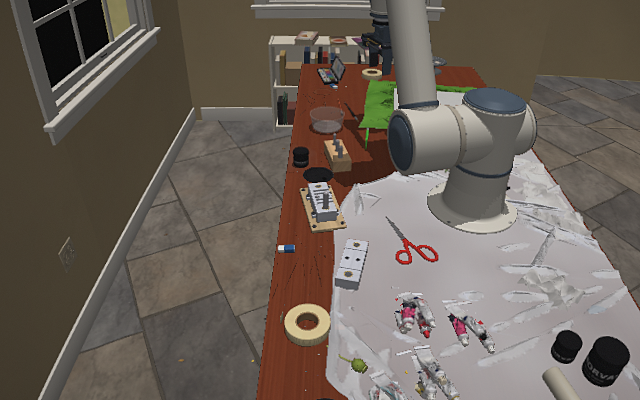

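View pics/top0.png

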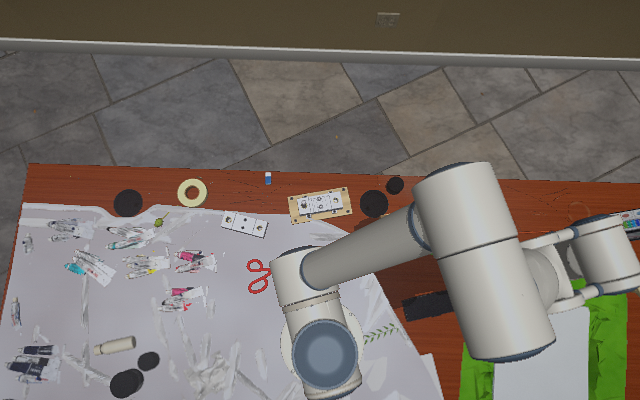

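View pics/side0z.png

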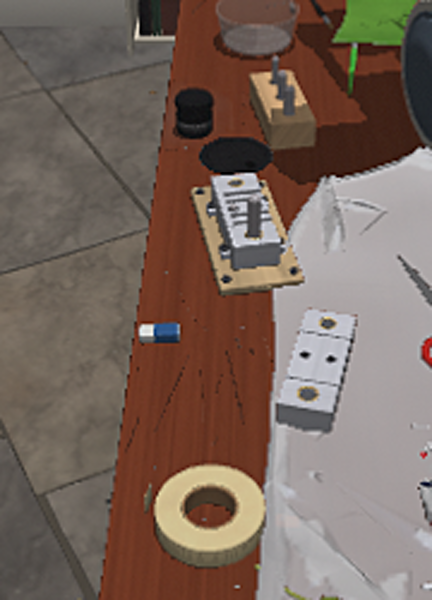

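View pics/top0z.png

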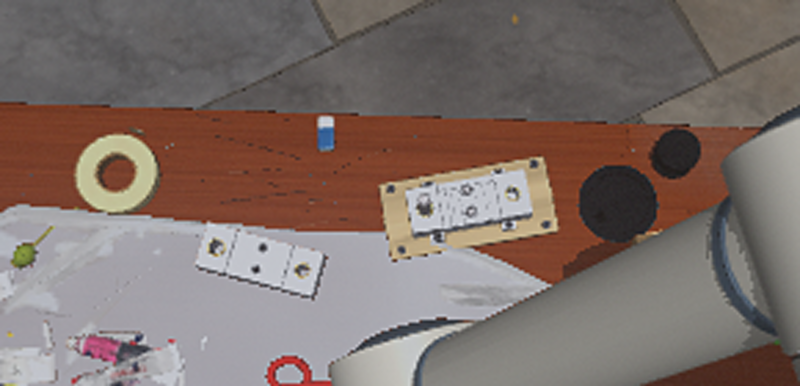

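```bash
cat > h.py <<'E'
import numpy as np, cv2, pickle
from scipy.spatial.transform import Rotation as R
def load(n): return pickle.load(open(n,"rb"))
def ray(p,u,v):
    K=p["intrinsics"];xy=cv2.undistortPoints(np.array([[[u,v]]],float),K,np.array(p["distortion"]))[0,0]
    T=np.linalg.inv(p["view"]); o=T[:3,3]; d=T[:3,:3]@np.array([xy[0],xy[1],1]); return o,d
def atz(p,u,v,z):
    o,d=ray(p,u,v); return o+d*(z-o[2])/d[2]
def atdepth(p,u,v):
    o,d=ray(p,u,v); return o+d*p["depth"][int(round(v)),int(round(u))]
def cloud(p):
    h,w=p["depth"].shape; uu,vv=np.meshgrid(np.arange(w),np.arange(h))
    xy=cv2.undistortPoints(np.stack([uu,vv],-1).reshape(-1,1,2).astype(float),p["intrinsics"],np.array(p["distortion"])).reshape(h,w,2)
    d=p["depth"]; c=np.dstack([xy*d[...,None],d]); T=np.linalg.inv(p["view"])
    return c@T[:3,:3].T+T[:3,3]
def proj(p,X):
    X=np.atleast_2d(X).astype(float); V=p["view"]; rv,_=cv2.Rodrigues(V[:3,:3].copy())
    return cv2.projectPoints(X,rv,V[:3,3].copy(),p["intrinsics"],np.array(p["distortion"]))[0][:,0]
def tri(p,a,q,b):
    o1,d1=ray(p,*a);o2,d2=ray(q,*b); A=np.stack([d1,-d2],1); s=np.linalg.lstsq(A,o2-o1,rcond=None)[0]
    x=o1+s[0]*d1;y=o2+s[1]*d2; return (x+y)/2,np.linalg.norm(x-y)
E
python3 - <<'E'
from h import *
s=load("side0.pkl");t=load("top0.pkl")
print("cams",np.linalg.inv(s["view"])[:3,3],np.linalg.inv(t["view"])[:3,3])
for n,p,u,v in [("lower",s,323,207),("upper",s,352,265),("stand",s,337,156),("jar",s,300,159),("tape",s,306,324),("era",s,286,248),("lower",t,320,205),("upper",t,243,225),("jar",t,396,186),("tape",t,192,192),("eras",t,268,178)]:
    print(n,atdepth(p,u,v).round(3))
E
```

```text
cams [0.44409676 1.1385494  0.82492605] [0.12340977 0.03484561 1.49030203]
lower [0.449 0.075 0.046]
upper [0.376 0.299 0.035]
stand [ 0.405 -0.221  0.04 ]
jar [ 0.528 -0.21   0.034]
tape [ 0.483  0.455 -0.   ]
era [0.545 0.212 0.012]
lower [0.445 0.021 0.052]
upper [0.369 0.278 0.038]
jar [ 0.52  -0.236  0.053]
tape [0.487 0.471 0.001]
eras [0.544 0.206 0.012]
```

```bash
python3 - <<'E'
from h import *
M=R.from_rotvec([2.00098241,0.40872184,-2.0011887]).as_matrix(); print(M.round(3))
s=load("side0.pkl");t=load("top0.pkl")
for n,p in (("side",s),("top",t)):
    C=cloud(p)
    for nm,(x0,x1,y0,y1,z0,z1) in {"lowface":(.36,.54,-.08,.15,.043,.05),"board":(.36,.54,-.12,.18,.009,.016),"upper":(.28,.46,.18,.4,.028,.042),"stand":(.3,.5,-.33,-.13,.035,.043),"dowels":(.3,.5,-.33,-.13,.05,.09),"fixdowel":(.36,.54,-.08,.15,.055,.11)}.items():
        m=(C[...,0]>x0)&(C[...,0]<x1)&(C[...,1]>y0)&(C[...,1]<y1)&(C[...,2]>z0)&(C[...,2]<z1)
        P=C[m]
        if len(P)<5: print(n,nm,len(P));continue
        (c,sz,a)=cv2.minAreaRect(P[:,:2].astype(np.float32)*1000)
        print(n,nm,len(P),"c",np.round(c,1),"sz",np.round(sz,1),"a",round(a,1),"z",P[:,2].mean().round(4),P[:,2].max().round(4),"mean",P.mean(0).round(4))
E
```

```text
[[-0.     0.391 -0.92 ]
 [ 0.001 -0.92  -0.391]
 [-1.    -0.001 -0.   ]]
side lowface 411 c [453.5  22.5] sz [ 56.7 154.6] a 11.8 z 0.0459 0.0498 mean [0.4556 0.0252 0.0459]
side board 662 c [425.8  17.9] sz [156.3 219.4] a 11.8 z 0.0119 0.016 mean [0.4477 0.0558 0.0119]
side upper 983 c [374.6 276.4] sz [156.9  56.9] a 77.0 z 0.0352 0.0412 mean [0.3754 0.2825 0.0352]
side stand 296 c [ 403.2 -259.7] sz [ 64.1 148.9] a 11.3 z 0.0397 0.0429 mean [ 0.4046 -0.2463  0.0397]
side dowels 98 c [ 403.1 -260.8] sz [ 14.5 111.9] a 9.5 z 0.0664 0.0833 mean [ 0.402  -0.2493  0.0664]
side fixdowel 88 c [442.4  78.9] sz [14.2 12.8] a 0.7 z 0.0797 0.101 mean [0.4425 0.0801 0.0797]
top lowface 395 c [454.2  23. ] sz [ 56.9 149.4] a 11.7 z 0.046 0.0499 mean [0.455 0.021 0.046]
top board 654 c [439.8  29.6] sz [294.7 168.9] a 87.8 z 0.012 0.016 mean [0.4405 0.0286 0.012 ]
top upper 687 c [375.7 277. ] sz [151.6  57.6] a 77.1 z 0.0351 0.0418 mean [0.3748 0.2764 0.0351]
top stand 12 c [ 419.2 -195.8] sz [ 7.  25.2] a 14.3 z 0.039 0.0416 mean [ 0.4194 -0.1932  0.039 ]
top dowels 0
top fixdowel 32 c [450.7  51.9] sz [26.9 66.8] a 4.9 z 0.0871 0.1037 mean [0.4412 0.0746 0.0871]
```

```bash
python3 - <<'E'
from h import *
for n in ("side0","top0"):
    p=load(n+".pkl"); out=[]
    # rectified top-down view of upper face z=0.036: local coords
    for (cx,cy,yaw,z) in [(.375,.2767,-13.,.036),(.454,.0228,11.8,.046)]:
        L=np.arange(-80,80.5,0.5);W=np.arange(-32,32.5,0.5)
        yy,xx=np.meshgrid(L,W)
        a=np.radians(yaw); X=cx+(xx*np.cos(a)-yy*np.sin(a))/1000; Y=cy+(xx*np.sin(a)+yy*np.cos(a))/1000
        q=proj(p,np.stack([X,Y,np.full_like(X,z)],-1).reshape(-1,3)).reshape(*X.shape,2).astype(np.float32)
        im=cv2.remap(p["pixels"],q[...,0],q[...,1],cv2.INTER_CUBIC)
        out.append(cv2.resize(im[:,:,::-1],None,fx=2.4,fy=2.4))
    cv2.imwrite(f"pics/{n}_rect.png",np.vstack(out)[:600]); print(np.vstack(out).shape)
E
```

```text
(620, 770, 3)
(620, 770, 3)
```

View pics/side0_rect.png

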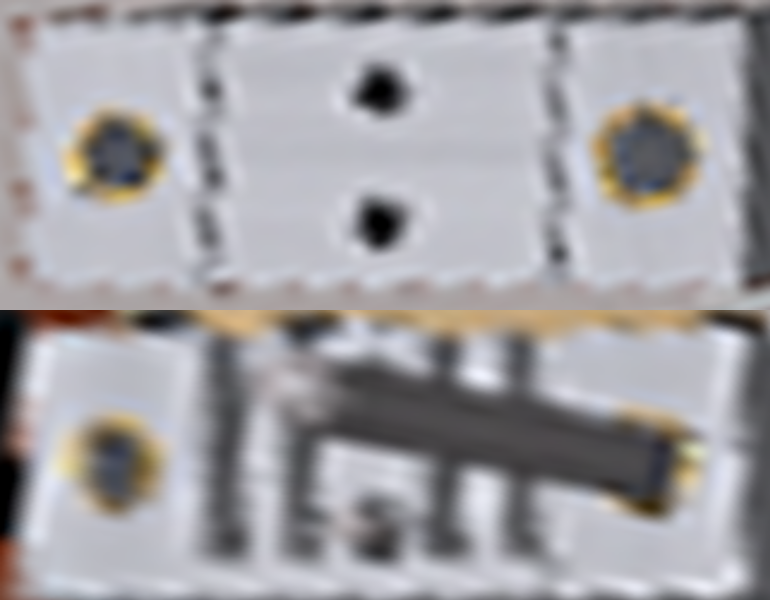

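View pics/top0_rect.png

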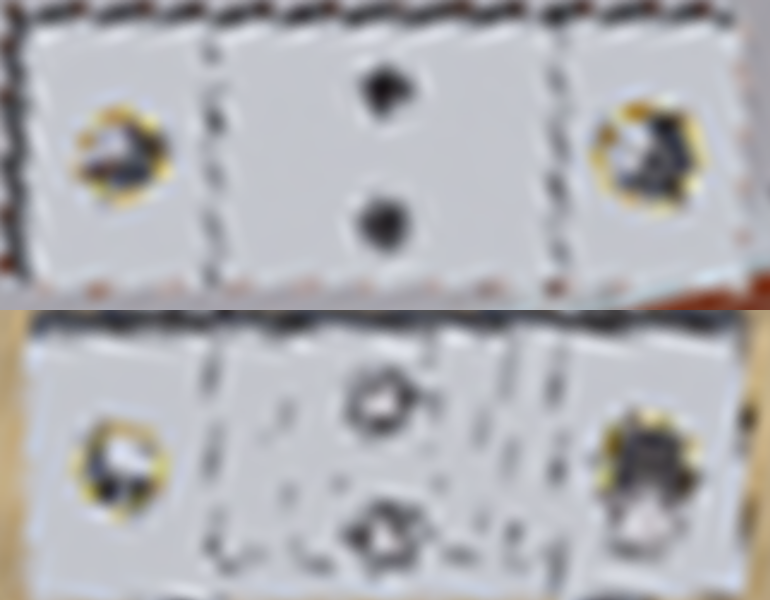

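```bash
cat >> h.py <<'E'
def plan(pos,psi,tgt,tpsi,jaw,vmax=0.9,smax=0.95,n=None):
    pos=np.array(pos,float);tgt=np.array(tgt,float);psi=float(psi)
    dps=tpsi-psi
    dist=np.linalg.norm(tgt-pos)
    if n is None:
        n=max(int(np.ceil(dist/(.030*vmax))),int(np.ceil(abs(dps)/(5*smax))),1); n=int(np.ceil(n/8)*8)
    rows=[];cur=pos.copy();cp=psi
    for k in range(n):
        a=np.radians(cp);A=np.array([[0,0,-1],[np.cos(a),np.sin(a),0],[np.sin(a),-np.cos(a),0]])
        want=pos+(tgt-pos)*(k+1)/n-cur
        sh=np.round(A@want/.03,2); sp=round(-(psi+dps*(k+1)/n-cp)/5,2)
        rows.append([jaw,[float(x)+0 for x in sh],sp+0.0]); cur=cur+A.T@sh*.03; cp-=sp*5
    for i in range(0,n,8): print(str(rows[i:i+8]).replace(" ",""))
    print("end",cur.round(4),round(cp,2))
def st():
    from rig import manip
    s=manip.read_state(); M=R.from_rotvec(s["ee_rot"]).as_matrix()
    psi=np.degrees(np.arctan2(M[1,1],M[0,1]))
    print("t",round(s["time_s"],2),"pos",s["tool_pos"].round(4),"psi",psi.round(2),"tilt",M[2].round(4),"F",s["ft_force"].round(2),"T",s["wrist_torque"].round(2),"w",round(s["width"]*91.2,2),"q",s["joint_pos"].round(2))
    return s,psi
E
python3 - <<'E'
from h import *
s,psi=st()
plan(s["tool_pos"],psi,[.42,.05,.24],11.5,60)
E
```

```text
t 1.0 pos [ 0.2444 -0.5752  0.2139] psi -66.98 tilt [-1. -0.  0.] F [ 0.66 -0.54  0.43] T [ 0.02 -0.02  0.  ] w 91.29 q [-1.26  0.49  1.35 -0.    1.3  -0.1 ]
[[60,[-0.03,-0.53,-0.42],-0.49],[60,[-0.02,-0.51,-0.45],-0.49],[60,[-0.03,-0.49,-0.46],-0.49],[60,[-0.03,-0.47,-0.49],-0.49],[60,[-0.03,-0.44,-0.51],-0.49],[60,[-0.02,-0.43,-0.52],-0.49],[60,[-0.03,-0.4,-0.55],-0.49],[60,[-0.03,-0.38,-0.56],-0.49]]
[[60,[-0.02,-0.36,-0.57],-0.49],[60,[-0.03,-0.33,-0.59],-0.5],[60,[-0.03,-0.3,-0.61],-0.49],[60,[-0.03,-0.28,-0.61],-0.49],[60,[-0.02,-0.25,-0.63],-0.49],[60,[-0.03,-0.23,-0.64],-0.49],[60,[-0.03,-0.2,-0.65],-0.49],[60,[-0.02,-0.16,-0.65],-0.49]]
[[60,[-0.03,-0.15,-0.66],-0.49],[60,[-0.03,-0.11,-0.67],-0.49],[60,[-0.03,-0.08,-0.67],-0.49],[60,[-0.02,-0.06,-0.68],-0.49],[60,[-0.03,-0.02,-0.67],-0.49],[60,[-0.03,0.0,-0.68],-0.49],[60,[-0.02,0.03,-0.67],-0.49],[60,[-0.03,0.06,-0.68],-0.49]]
[[60,[-0.03,0.09,-0.67],-0.49],[60,[-0.03,0.12,-0.67],-0.49],[60,[-0.02,0.14,-0.66],-0.49],[60,[-0.03,0.18,-0.65],-0.49],[60,[-0.03,0.2,-0.65],-0.49],[60,[-0.03,0.23,-0.63],-0.5],[60,[-0.02,0.25,-0.63],-0.49],[60,[-0.03,0.29,-0.61],-0.49]]
end [0.4201 0.0499 0.24  ] 11.52
```

Emit:
{"name": "play_rows", "arguments": {"commands": [[60,[-0.03,-0.53,-0.42],-0.5],[60,[-0.03,-0.51,-0.45],-0.5],[60,[-0.03,-0.49,-0.46],-0.5],[60,[-0.03,-0.47,-0.49],-0.5],[60,[-0.03,-0.44,-0.51],-0.5],[60,[-0.03,-0.43,-0.52],-0.5],[60,[-0.03,-0.4,-0.55],-0.5],[60,[-0.03,-0.38,-0.56],-0.5]]}}

```text
time_s: 1.67
tool_pos: [0.2882, -0.4179, 0.2212]
ee_rot: [1.781, 0.704, -1.781]
ft_force: [0.0, -0.3, -0.0]
width: 0.659
```

Emit:
{"name": "play_rows", "arguments": {"commands": [[60,[-0.03,-0.36,-0.57],-0.5],[60,[-0.03,-0.33,-0.59],-0.5],[60,[-0.03,-0.3,-0.61],-0.5],[60,[-0.03,-0.28,-0.61],-0.5],[60,[-0.03,-0.25,-0.63],-0.5],[60,[-0.03,-0.23,-0.64],-0.5],[60,[-0.03,-0.2,-0.65],-0.5],[60,[-0.03,-0.16,-0.65],-0.5]]}}

```text
time_s: 2.33
tool_pos: [0.3305, -0.2612, 0.2285]
ee_rot: [1.546, 0.949, -1.545]
ft_force: [0.6, -0.7, 0.2]
width: 0.659
```

Emit:
{"name": "play_rows", "arguments": {"commands": [[60,[-0.03,-0.15,-0.66],-0.5],[60,[-0.03,-0.11,-0.67],-0.5],[60,[-0.03,-0.08,-0.67],-0.5],[60,[-0.03,-0.05,-0.68],-0.5],[60,[-0.03,-0.02,-0.68],-0.5],[60,[-0.03,0.0,-0.68],-0.5],[60,[-0.03,0.03,-0.67],-0.5],[60,[-0.03,0.06,-0.68],-0.5]]}}

```text
time_s: 3.0
tool_pos: [0.3722, -0.1039, 0.2357]
ee_rot: [1.297, 1.15, -1.297]
ft_force: [0.6, -0.4, 0.0]
width: 0.658
```

Emit:
{"name": "play_rows", "arguments": {"commands": [[60,[-0.03,0.09,-0.67],-0.5],[60,[-0.03,0.12,-0.67],-0.5],[60,[-0.03,0.14,-0.66],-0.5],[60,[-0.03,0.18,-0.65],-0.5],[60,[-0.03,0.2,-0.65],-0.5],[60,[-0.03,0.23,-0.63],-0.4],[60,[0,0.25,-0.6],-0.3],[60,[0,0.2,-0.4],0]]}}

```text
time_s: 3.67
tool_pos: [0.4118, 0.0461, 0.2411]
ee_rot: [1.091, 1.28, -1.09]
ft_force: [0.1, 1.2, 0.5]
width: 0.66
```

```bash
python3 - <<'E'
from h import *
from rig import imaging
st()
for n in ("side","top"):
    p=imaging.read_camera(n); pickle.dump(p,open(f"{n}1.pkl","wb"))
    cv2.imwrite(f"pics/{n}1.png",p["pixels"][:,:,::-1])
    C=cloud(p)
    for nm,(x0,x1,y0,y1,z0,z1) in {"stand":(.3,.5,-.35,-.13,.037,.043),"dowels":(.3,.5,-.35,-.13,.05,.09),"tops":(.3,.5,-.35,-.13,.077,.084)}.items():
        m=(C[...,0]>x0)&(C[...,0]<x1)&(C[...,1]>y0)&(C[...,1]<y1)&(C[...,2]>z0)&(C[...,2]<z1)
        P=C[m]
        if len(P)<5: print(n,nm,len(P));continue
        (c,sz,a)=cv2.minAreaRect(P[:,:2].astype(np.float32)*1000)
        print(n,nm,len(P),"c",np.round(c,1),"sz",np.round(sz,1),"a",round(a,1),"z",P[:,2].mean().round(4),P[:,2].max().round(4))
st()
E
```

```text
t 3.67 pos [0.4118 0.0461 0.2411] psi 9.17 tilt [-1.e+00  5.e-04 -1.e-04] F [0.06 1.21 0.46] T [-0.01 -0.14 -0.02] w 60.19 q [-0.03  0.16  1.79  0.    1.19 -0.19]
side stand 278 c [ 403.6 -261.6] sz [ 62.9 157.7] a 11.3 z 0.04 0.043
side dowels 98 c [ 403.6 -262.3] sz [ 15.5 110. ] a 10.5 z 0.0667 0.0819
side tops 17 c [ 402.  -260.3] sz [ 12.3 104.2] a 9.3 z 0.0795 0.0819
top stand 466 c [ 405.5 -262.2] sz [ 62.6 150.6] a 12.2 z 0.0397 0.043
top dowels 56 c [ 406.  -259.8] sz [ 14.7 101.8] a 13.4 z 0.074 0.0873
top tops 23 c [ 404.1 -261.3] sz [10.8 99.2] a 8.4 z 0.0801 0.0833
t 3.77 pos [0.412 0.046 0.241] psi 9.14 tilt [-1.e+00  6.e-04 -2.e-04] F [-0.78 -0.32  0.6 ] T [ 0.05 -0.08 -0.02] w 59.73 q [-0.03  0.16  1.79  0.    1.19 -0.19]
```

View pics/top1.png

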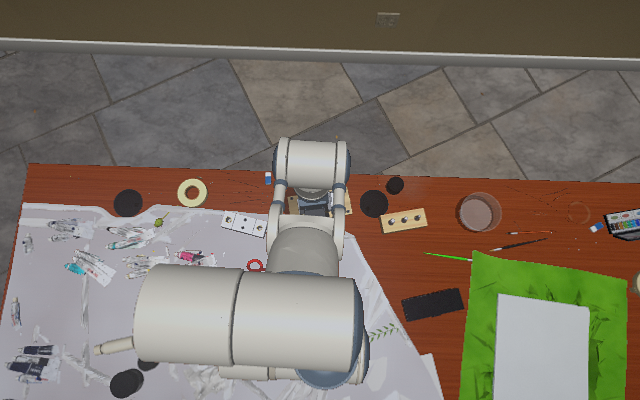

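```bash
python3 - <<'E'
from h import *
out=[]
for n in ("side1","top1"):
    p=load(n+".pkl"); C=cloud(p)
    (cx,cy,yaw,z)=(.4045,-.262,11.8,.08)
    L=np.arange(-80,80.5,0.5);W=np.arange(-32,32.5,0.5)
    yy,xx=np.meshgrid(L,W)
    a=np.radians(yaw); X=cx+(xx*np.cos(a)-yy*np.sin(a))/1000; Y=cy+(xx*np.sin(a)+yy*np.cos(a))/1000
    q=proj(p,np.stack([X,Y,np.full_like(X,z)],-1).reshape(-1,3)).reshape(*X.shape,2).astype(np.float32)
    im=cv2.remap(p["pixels"],q[...,0],q[...,1],cv2.INTER_CUBIC)
    out.append(cv2.resize(im[:,:,::-1],None,fx=2.4,fy=2.4)[:300])
    m=(abs(C[...,0]-cx)<.07)&(abs(C[...,1]-cy)<.09)&(C[...,2]>.05)&(C[...,2]<.09)
    P=C[m];d=P[:,:2]-[cx,cy]; lx=d@[np.cos(a),np.sin(a)]*1e3; ly=d@[-np.sin(a),np.cos(a)]*1e3
    for k in (-45,0,45):
        mm=(abs(ly-k)<20); print(n,k,mm.sum(),"lx",np.percentile(lx[mm],[0,10,50,90,100]).round(1),"ly",np.percentile(ly[mm],[0,50,100]).round(1),"zmax",P[mm,2].max().round(3))
    u=proj(p,[cx,cy,.06])[0].astype(int); c=p["pixels"][u[1]-22:u[1]+22,u[0]-40:u[0]+40,::-1]
    cv2.imwrite(f"pics/{n}_st.png",cv2.resize(c,None,fx=10,fy=10,interpolation=cv2.INTER_NEAREST))
cv2.imwrite("pics/st1_rect.png",np.vstack(out))
E
```

```text
side1 -45 21 lx [-3.3 -2.4  0.6  2.1  5.9] ly [-55.1 -42.6 -38.7] zmax 0.08
side1 0 33 lx [-6.8 -5.6  0.7  3.9  5.2] ly [-6.6  1.5  8.9] zmax 0.082
side1 45 44 lx [-7.8 -5.1  1.1  6.6  7.9] ly [36.9 47.6 54.9] zmax 0.081
top1 -45 12 lx [-4.  -3.7 -1.6  3.1  3.6] ly [-49.1 -43.2 -39.4] zmax 0.087
top1 0 19 lx [-5.4 -4.7 -0.2  3.6  4.4] ly [-5.7  1.5  6.2] zmax 0.085
top1 45 25 lx [-6.7 -5.1  0.2  5.   8.2] ly [39.2 46.6 52.6] zmax 0.083
```

View pics/st1_rect.png

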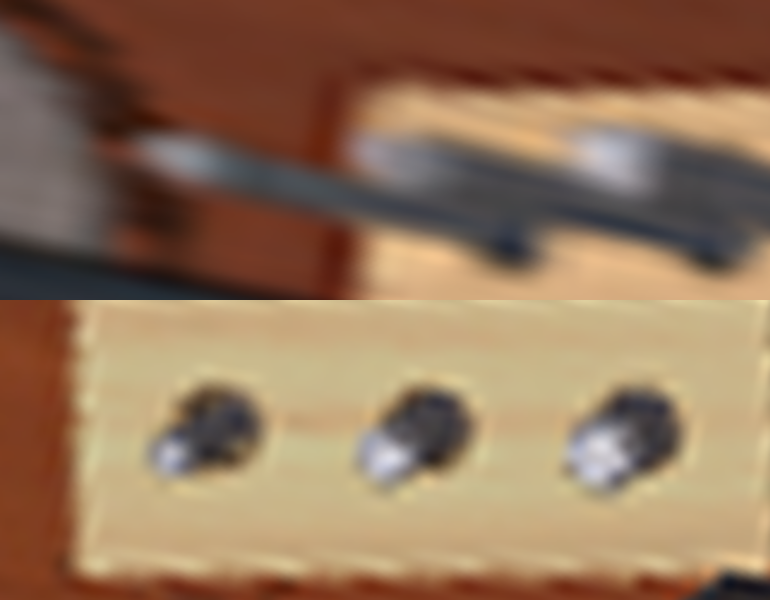

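View pics/side1_st.png

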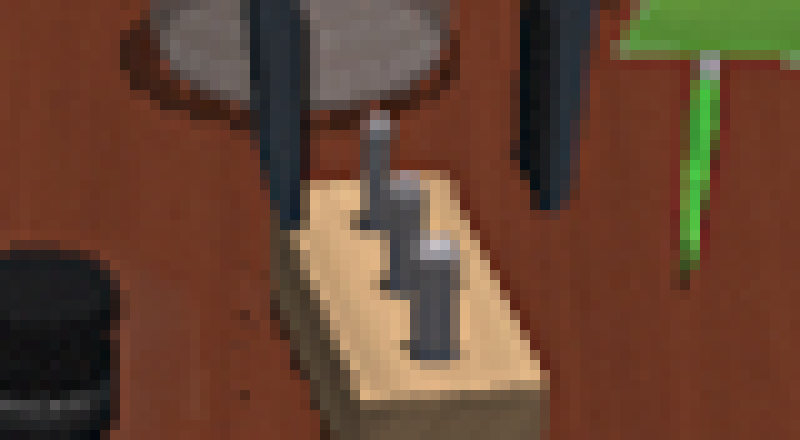

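View pics/top1_st.png

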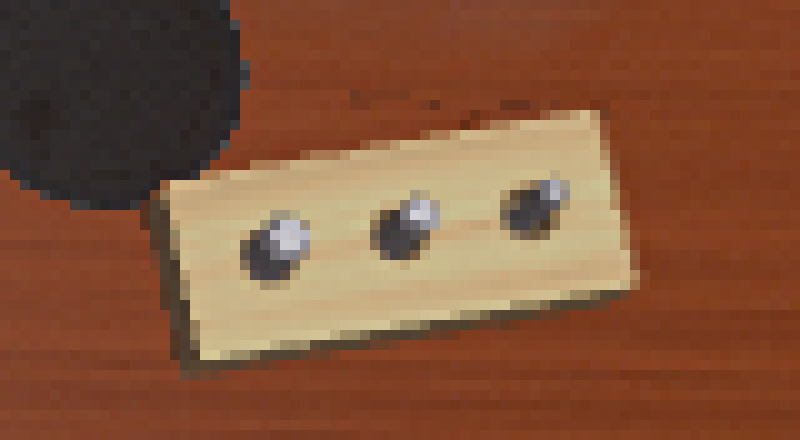

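```bash
python3 - <<'E'
from h import *
s,psi=st()
plan(s["tool_pos"],psi,[.405,-.261,.13],11.8,40)
E
```

```text
t 3.77 pos [0.412 0.046 0.241] psi 9.14 tilt [-1.e+00  6.e-04 -2.e-04] F [-0.78 -0.32  0.6 ] T [ 0.05 -0.08 -0.02] w 59.73 q [-0.03  0.16  1.79  0.    1.19 -0.19]
[[40,[0.23,-0.12,0.63],-0.03],[40,[0.23,-0.11,0.63],-0.04],[40,[0.23,-0.12,0.63],-0.03],[40,[0.24,-0.12,0.62],-0.03],[40,[0.23,-0.13,0.63],-0.04],[40,[0.23,-0.12,0.63],-0.03],[40,[0.23,-0.13,0.63],-0.03],[40,[0.23,-0.13,0.62],-0.04]]
[[40,[0.23,-0.13,0.63],-0.03],[40,[0.23,-0.13,0.63],-0.03],[40,[0.23,-0.13,0.62],-0.04],[40,[0.24,-0.14,0.63],-0.03],[40,[0.23,-0.14,0.62],-0.03],[40,[0.23,-0.14,0.63],-0.04],[40,[0.23,-0.14,0.62],-0.03],[40,[0.23,-0.14,0.62],-0.03]]
end [ 0.4051 -0.2609  0.13  ] 11.79
```

Emit:
{"name": "play_rows", "arguments": {"commands": [[40,[0.23,-0.12,0.63],-0.03],[40,[0.23,-0.12,0.63],-0.03],[40,[0.23,-0.12,0.63],-0.03],[40,[0.23,-0.12,0.63],-0.03],[40,[0.23,-0.12,0.63],-0.03],[40,[0.23,-0.12,0.63],-0.03],[40,[0.23,-0.13,0.63],-0.03],[40,[0.23,-0.13,0.62],-0.04]]}}

```text
time_s: 4.43
tool_pos: [0.407, -0.1107, 0.1855]
ee_rot: [1.076, 1.288, -1.077]
ft_force: [1.3, -0.2, -0.3]
width: 0.438
```

Emit:
{"name": "play_rows", "arguments": {"commands": [[40,[0.23,-0.13,0.63],-0.04],[40,[0.23,-0.13,0.63],-0.04],[40,[0.23,-0.13,0.62],-0.04],[40,[0.23,-0.14,0.63],-0.04],[40,[0.23,-0.14,0.62],-0.03],[40,[0.23,-0.14,0.63],-0.04],[40,[0.23,-0.14,0.62],-0.03],[40,[0.23,-0.14,0.62],-0.03]]}}

```text
time_s: 5.1
tool_pos: [0.4032, -0.2641, 0.1303]
ee_rot: [1.057, 1.299, -1.058]
ft_force: [0.0, -0.5, 0.7]
width: 0.438
```

```bash
python3 - <<'E'
from h import *
from rig import imaging
for n in ("side","top"):
    p=imaging.read_camera(n); pickle.dump(p,open(f"{n}2.pkl","wb"))
    cv2.imwrite(f"pics/{n}2.png",cv2.resize(p["pixels"][100:225,240:460,::-1],None,fx=3.6,fy=3.6,interpolation=cv2.INTER_CUBIC))
s,psi=st()
plan(s["tool_pos"],psi,[.405,-.261,.043],11.8,40,n=8)
E
```

```text
t 5.2 pos [ 0.4033 -0.2653  0.1298] psi 11.59 tilt [-1.e+00 -3.e-04  3.e-04] F [-0.52 -0.15 -0.04] T [ 0.   -0.13  0.02] w 39.93 q [-0.71  0.41  1.79 -0.    0.94 -0.91]
[[40,[0.36,0.01,-0.02],-0.01],[40,[0.36,0.01,-0.01],0.0],[40,[0.37,0.01,-0.02],-0.01],[40,[0.36,0.01,-0.01],0.0],[40,[0.36,0.01,-0.02],-0.01],[40,[0.36,0.01,-0.02],0.0],[40,[0.36,0.01,-0.01],-0.01],[40,[0.36,0.01,-0.02],0.0]]
end [ 0.4049 -0.261   0.0431] 11.79
```

View pics/side2.png

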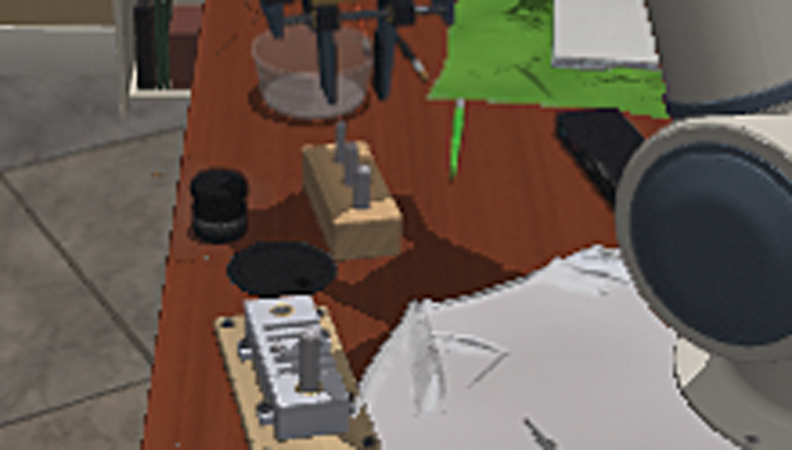

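View pics/top2.png

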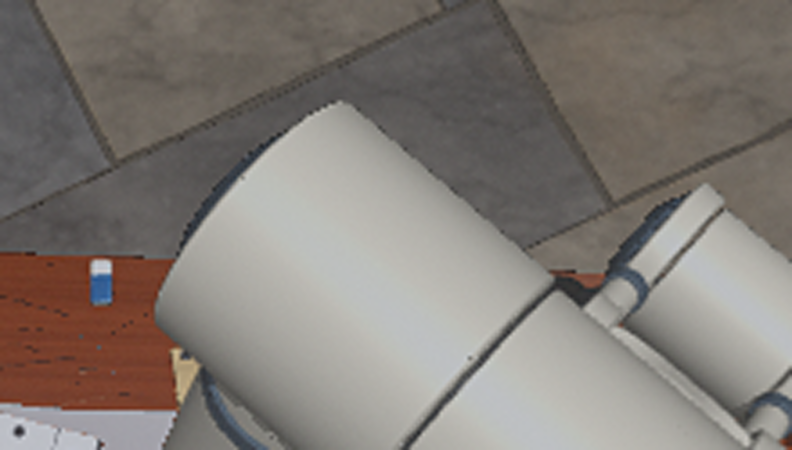

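```bash
python3 - <<'E'
from h import *
p=load("side2.pkl"); a=np.radians(11.6)
T=np.array([.4033,-.2653,.1298]);y=np.array([np.cos(a),np.sin(a),0])
for k in (-.02,0,.02): print((proj(p,T+k*y)[0]-[240,100])*3.6)
E
```

```text
[373.75947422  91.21586137]
[352.56234385  92.94750799]
[331.2697457   94.69854622]
```

Emit:
{"name": "play_rows", "arguments": {"commands": [[40,[0.36,0.02,-0.03],0],[40,[0.36,0.01,-0.02],0],[40,[0.36,0.01,-0.02],0],[40,[0.36,0.01,-0.02],0],[40,[0.36,0.01,-0.01],0],[40,[0.36,0.01,-0.01],0],[40,[0.36,0.01,-0.01],0],[40,[0.36,0,0],0]]}}

```text
time_s: 5.87
tool_pos: [0.4052, -0.2584, 0.044]
ee_rot: [1.057, 1.299, -1.057]
ft_force: [-0.1, 0.8, -0.0]
width: 0.44
```

```bash
python3 - <<'E'
from h import *
from rig import imaging
for n in ("side",):
    p=imaging.read_camera(n); pickle.dump(p,open(f"{n}3.pkl","wb"))
    cv2.imwrite(f"pics/{n}3.png",cv2.resize(p["pixels"][110:190,290:390,::-1],None,fx=7,fy=7,interpolation=cv2.INTER_CUBIC))
st()
E
```

```text
t 5.92 pos [ 0.4046 -0.258   0.0424] psi 11.71 tilt [-1.     -0.0012 -0.0014] F [-1.52  0.06 -2.19] T [ 0.01 -0.06  0.01] w 39.96 q [-0.69  0.56  1.87 -0.    0.71 -0.9 ]
```

View pics/side3.png

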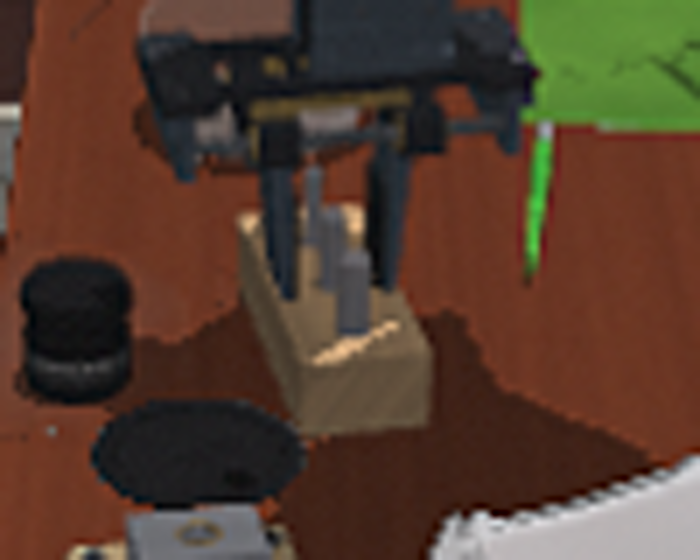

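Emit:
{"name": "play_rows", "arguments": {"commands": [[40,[0,0.02,0.1],0],[40,[0,0,0],0],[14,[0,0,0],0],[8,[0,0,0],0],[8,[0,0,0],0],[8,[0,0,0],0],[8,[0,0,0],0],[8,[0,0,0],0]], "grip_force": 30}}

```text
time_s: 6.58
tool_pos: [0.4067, -0.2614, 0.0443]
ee_rot: [1.057, 1.299, -1.057]
ft_force: [-1.4, -1.2, 3.4]
width: 0.134
```

```bash
python3 - <<'E'
from h import *
st()
E
```

```text
t 6.58 pos [ 0.4067 -0.2614  0.0443] psi 11.73 tilt [-1.e+00 -0.e+00  2.e-04] F [-1.43 -1.18  3.45] T [-0.11  0.18 -0.04] w 12.24 q [-0.69  0.56  1.87 -0.    0.72 -0.9 ]
```

Emit:
{"name": "play_rows", "arguments": {"commands": [[8,[-0.2,0,0],0],[8,[-0.4,0,0],0],[8,[-0.6,0,0],0],[8,[-0.6,0,0],0],[8,[-0.5,0,0],0],[8,[-0.3,0,0],0],[8,[0,0,0],0],[8,[0,0,0],0]]}}

```text
time_s: 7.25
tool_pos: [0.4068, -0.2614, 0.1222]
ee_rot: [1.057, 1.298, -1.057]
ft_force: [-0.0, 0.4, -1.1]
width: 0.137
```

```bash
python3 - <<'E'
from h import *
from rig import imaging
for n in ("side",):
    p=imaging.read_camera(n); pickle.dump(p,open(f"{n}4.pkl","wb"))
    cv2.imwrite(f"pics/{n}4.png",cv2.resize(p["pixels"][100:180,290:390,::-1],None,fx=7,fy=7,interpolation=cv2.INTER_CUBIC))
s,psi=st()
plan(s["tool_pos"],psi,[.4652,-.031,.125],11.8,8)
E
```

```text
t 7.3 pos [ 0.4065 -0.2612  0.1216] psi 11.72 tilt [-1.e+00 -2.e-04 -4.e-04] F [ 0.41  0.17 -0.01] T [-0.04 -0.14  0.06] w 11.97 q [-0.69  0.42  1.8   0.    0.92 -0.9 ]
[[8,[-0.01,0.22,-0.44],0.0],[8,[0.0,0.21,-0.45],0.0],[8,[-0.01,0.22,-0.44],0.0],[8,[-0.01,0.22,-0.45],0.0],[8,[0.0,0.22,-0.44],-0.01],[8,[-0.01,0.21,-0.45],0.0],[8,[-0.01,0.22,-0.44],0.0],[8,[-0.01,0.22,-0.45],0.0]]
[[8,[0.0,0.22,-0.44],0.0],[8,[-0.01,0.21,-0.45],0.0],[8,[-0.01,0.22,-0.44],0.0],[8,[0.0,0.22,-0.44],0.0],[8,[-0.01,0.21,-0.45],0.0],[8,[-0.01,0.22,-0.44],0.0],[8,[0.0,0.22,-0.45],-0.01],[8,[-0.01,0.22,-0.44],0.0]]
end [ 0.4653 -0.0311  0.1249] 11.82
```

View pics/side4.png

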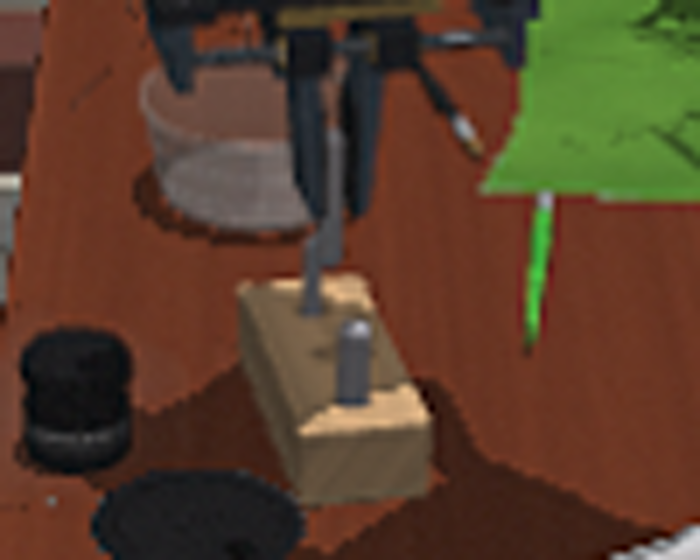

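Emit:
{"name": "play_rows", "arguments": {"commands": [[8,[-0.3,0.22,-0.3],0],[8,[-0.1,0.22,-0.45],0],[8,[0,0.22,-0.45],0],[8,[0,0.22,-0.45],0],[8,[0,0.22,-0.45],0],[8,[0,0.22,-0.45],0],[8,[0,0.22,-0.45],0],[8,[0,0.22,-0.45],0]]}}

```text
time_s: 7.97
tool_pos: [0.4373, -0.1477, 0.1339]
ee_rot: [1.057, 1.3, -1.057]
ft_force: [-0.1, 0.2, -0.3]
width: 0.136
```

Emit:
{"name": "play_rows", "arguments": {"commands": [[8,[0,0.22,-0.45],0],[8,[0,0.22,-0.45],0],[8,[0,0.22,-0.45],0],[8,[0,0.22,-0.45],0],[8,[0,0.22,-0.45],0],[8,[0,0.2,-0.45],0],[8,[0,0.2,-0.4],0],[8,[0,0.1,-0.2],0]]}}

```text
time_s: 8.63
tool_pos: [0.4641, -0.0407, 0.1338]
ee_rot: [1.056, 1.301, -1.057]
ft_force: [-0.4, 0.0, 0.1]
width: 0.134
```

```bash
python3 - <<'E'
from h import *
from rig import imaging
for n in ("side","top"):
    p=imaging.read_camera(n); pickle.dump(p,open(f"{n}5.pkl","wb"))
    u=proj(p,[.4652,-.031,.08])[0].astype(int);print(n,u)
    cv2.imwrite(f"pics/{n}5.png",cv2.resize(p["pixels"][u[1]-40:u[1]+40,u[0]-50:u[0]+50,::-1],None,fx=7,fy=7,interpolation=cv2.INTER_CUBIC))
s,psi=st()
plan(s["tool_pos"],psi,[.4652,-.031,.1],11.8,8,n=8)
E
```

```text
side [317 176]
top [335 197]
t 8.73 pos [ 0.4642 -0.0415  0.1339] psi 11.81 tilt [-1.e+00 -6.e-04 -4.e-04] F [ 0.31 -0.29  0.87] T [-0.06 -0.12  0.06] w 12.32 q [-0.22  0.38  1.82  0.    0.93 -0.42]
[[8,[0.14,0.01,-0.04],0.0],[8,[0.14,0.02,-0.04],0.0],[8,[0.14,0.01,-0.05],0.0],[8,[0.15,0.01,-0.04],0.0],[8,[0.14,0.01,-0.04],0.0],[8,[0.14,0.02,-0.04],0.0],[8,[0.14,0.01,-0.04],0.0],[8,[0.14,0.01,-0.05],0.0]]
end [ 0.4651 -0.0309  0.1   ] 11.81
```

View pics/side5.png

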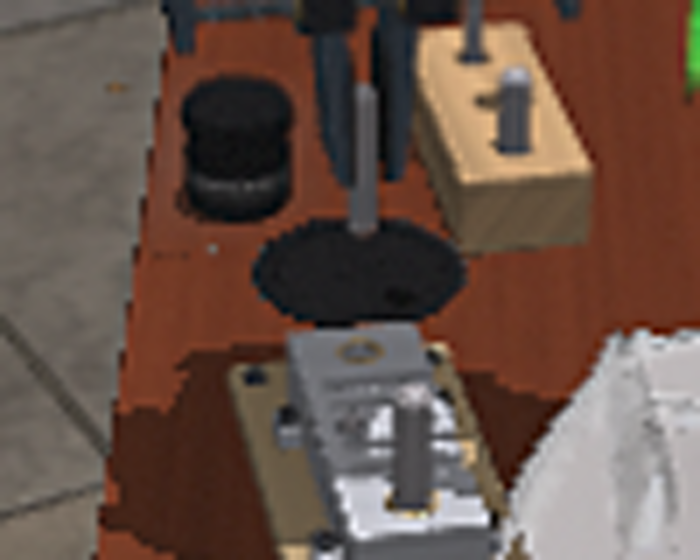

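View pics/top5.png

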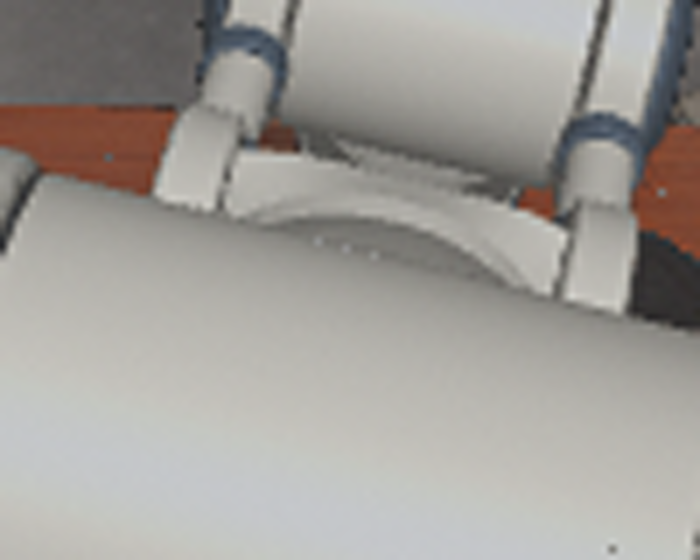

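```bash
cat >> h.py <<'E'
from scipy.optimize import least_squares
def cylfit(P,r,c0):
    # camera-facing points on vertical cylinder of known radius; robust
    f=lambda c: np.hypot(P[:,0]-c[0],P[:,1]-c[1])-r
    s=least_squares(f,c0,loss="soft_l1",f_scale=.001); return s.x,np.abs(f(s.x)).mean()
E
python3 - <<'E'
from h import *
p=load("side5.pkl"); C=cloud(p)
m=(abs(C[...,0]-.464)<.02)&(abs(C[...,1]+.041)<.02)&(C[...,2]>.09)&(C[...,2]<.128)
P=C[m]; print(len(P),P[:,2].min())
vv,uu=np.where(m)
for v in sorted(set(vv)): 
    k=vv==v; print(v,uu[k].min(),uu[k].max(),C[v,uu[k]].mean(0).round(4))
print(cylfit(P,.0065,[.464,-.041]))
Q=P[P[:,2]>.108]; print(cylfit(P[P[:,2]<.115],.0065,[.464,-.041]),cylfit(Q,.0065,[.464,-.041]))
# fixed dowel
m=(abs(C[...,0]-.4428)<.02)&(abs(C[...,1]-.0766)<.02)&(C[...,2]>.052)&(C[...,2]<.095)
print(m.sum(),cylfit(C[m],.008,[.4428,.0766]))
for cx,cy,r,n in ((.3953,-.218,.008,"fat"),):
    m=(abs(C[...,0]-cx)<.02)&(abs(C[...,1]-cy)<.02)&(C[...,2]>.047)&(C[...,2]<.077);print(n,cylfit(C[m],r,[cx,cy]))
E
```

```text
29 0.10116180194685076
162 318 320 [ 0.4623 -0.0384  0.125 ]
163 317 320 [ 0.4638 -0.0385  0.1215]
164 317 320 [ 0.4638 -0.0384  0.1182]
165 317 320 [ 0.4637 -0.038   0.115 ]
166 317 320 [ 0.4638 -0.0392  0.1108]
167 317 320 [ 0.4637 -0.0374  0.1085]
168 317 320 [ 0.4638 -0.0384  0.1045]
169 318 319 [ 0.4637 -0.0373  0.1017]
(array([ 0.46453985, -0.04401871]), np.float64(0.0011767884212623015))
(array([ 0.46454046, -0.04412822]), np.float64(0.0008310477902022428)) (array([ 0.46514228, -0.0438802 ]), np.float64(0.001255648563791255))
77 (array([0.44211135, 0.07478485]), np.float64(0.0013427081873874755))
fat (array([ 0.39505655, -0.22012101]), np.float64(0.001707882606081853))
```

Emit:
{"name": "play_rows", "arguments": {"commands": [[8,[0.2,0.02,-0.06],0],[8,[0.2,0.02,-0.06],0],[8,[0.2,0.02,-0.06],0],[8,[0.2,0.02,-0.06],0],[8,[0.2,0.01,-0.06],0],[8,[0.2,0.01,-0.04],0],[8,[0.2,0,0],0],[8,[0.1,0,0],0]]}}

```text
time_s: 9.4
tool_pos: [0.4648, -0.0319, 0.0882]
ee_rot: [1.057, 1.3, -1.058]
ft_force: [-0.5, 1.0, 0.1]
width: 0.131
```

```bash
python3 - <<'E'
from h import *
from rig import imaging
for n in ("side",):
    p=imaging.read_camera(n); pickle.dump(p,open(f"{n}6.pkl","wb"))
    u=proj(p,[.4652,-.031,.06])[0].astype(int);print(n,u)
    cv2.imwrite(f"pics/{n}6.png",cv2.resize(p["pixels"][u[1]-25:u[1]+35,u[0]-35:u[0]+35,::-1],None,fx=10,fy=10,interpolation=cv2.INTER_CUBIC))
s,psi=st()
print((proj(p,[.465,-.031,.046])[0]-u+[35,25])*10)
C=cloud(p)
m=(abs(C[...,0]-.464)<.02)&(abs(C[...,1]+.030)<.015)&(C[...,2]>.055)&(C[...,2]<.084)
print(m.sum(),cylfit(C[m],.0065,[.464,-.031]))
m=(abs(C[...,0]-.4428)<.02)&(abs(C[...,1]-.0766)<.02)&(C[...,2]>.052)&(C[...,2]<.095)
print(m.sum(),cylfit(C[m],.008,[.4428,.0766]))
E
```

```text
side [317 182]
t 9.45 pos [ 0.4648 -0.032   0.0881] psi 11.72 tilt [-1.0e+00 -1.2e-03 -5.0e-04] F [-1.35  0.66 -1.32] T [-0.03 -0.11 -0.06] w 12.51 q [-0.2   0.46  1.87 -0.    0.81 -0.4 ]
[360.410683   289.70486127]
32 (array([ 0.46458113, -0.03494615]), np.float64(0.0010691663951745926))
76 (array([0.44214054, 0.07475084]), np.float64(0.0012409171096205874))
```

View pics/side6.png

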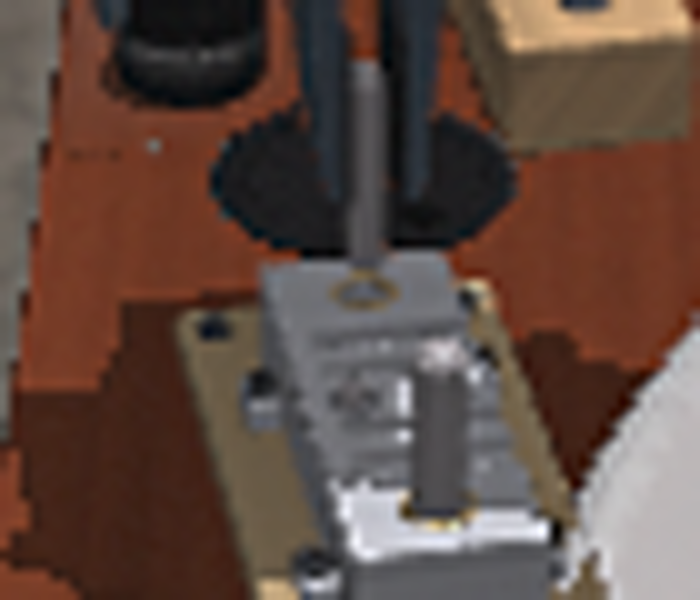

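Emit:
{"name": "play_rows", "arguments": {"commands": [[8,[0,0.01,-0.05],0],[8,[0.05,0,0],0],[8,[0.05,0,0],0],[8,[0.05,0,0],0],[8,[0.05,0,0],0],[8,[0.05,0,0],0],[8,[0.05,0,0],0],[8,[0.03,0,0],0]]}}

```text
time_s: 10.12
tool_pos: [0.4651, -0.0305, 0.079]
ee_rot: [1.057, 1.299, -1.057]
ft_force: [-0.3, -0.2, -0.6]
width: 0.135
```

```bash
python3 - <<'E'
from h import *
from rig import imaging
s,psi=st()
p=imaging.read_camera("side"); pickle.dump(p,open(f"side7.pkl","wb"))
u=[317,182]
cv2.imwrite(f"pics/side7.png",cv2.resize(p["pixels"][u[1]-25:u[1]+35,u[0]-35:u[0]+35,::-1],None,fx=10,fy=10,interpolation=cv2.INTER_CUBIC))
st()
E
```

```text
t 10.12 pos [ 0.4651 -0.0305  0.079 ] psi 11.72 tilt [-1.e+00 -1.e-04 -1.e-04] F [-0.26 -0.16 -0.57] T [-0.04 -0.08  0.04] w 12.3 q [-0.19  0.48  1.88  0.    0.79 -0.4 ]
t 10.17 pos [ 0.4651 -0.0305  0.0789] psi 11.72 tilt [-1.e+00 -2.e-04 -1.e-04] F [ 0.01 -0.58 -0.79] T [-0.03 -0.08 -0.05] w 12.33 q [-0.19  0.48  1.88 -0.    0.79 -0.4 ]
```

View pics/side7.png

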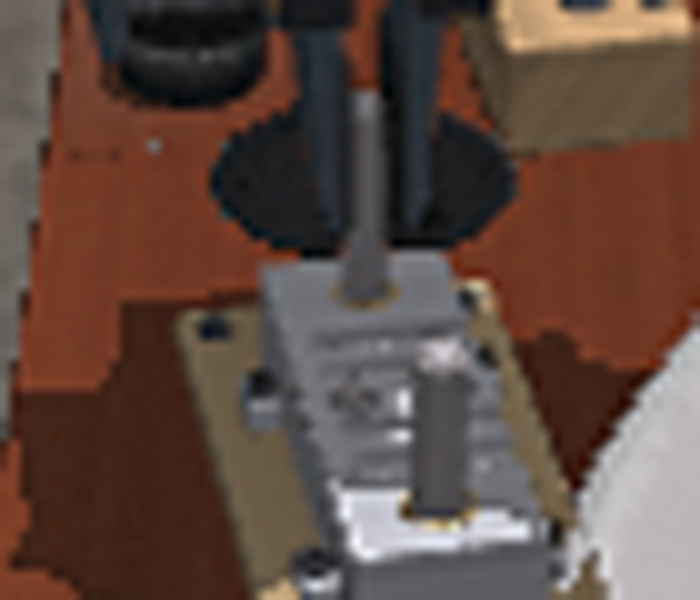

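Emit:
{"name": "play_rows", "arguments": {"commands": [[8,[0.03,0,0],0],[8,[0.03,0,0],0],[8,[0.03,0,0],0],[8,[0.03,0,0],0],[8,[0.03,0,0],0],[8,[0.03,0,0],0],[8,[0,0,0],0],[8,[0,0,0],0]]}}

```text
time_s: 10.83
tool_pos: [0.4651, -0.0305, 0.0738]
ee_rot: [1.057, 1.299, -1.057]
ft_force: [0.0, -0.9, -0.9]
width: 0.131
```

```bash
python3 -c "
from h import *
st()"
```

```text
t 10.83 pos [ 0.4651 -0.0305  0.0738] psi 11.72 tilt [-1.e+00 -1.e-04 -1.e-04] F [ 0.05 -0.86 -0.88] T [-0.04 -0.13  0.  ] w 11.93 q [-0.19  0.49  1.88  0.    0.77 -0.4 ]
```

Emit:
{"name": "play_rows", "arguments": {"commands": [[8,[0.06,0,0],0],[8,[0.06,0,0],0],[8,[0.06,0,0],0],[8,[0.06,0,0],0],[8,[0.06,0,0],0],[8,[0.06,0,0],0],[8,[0.06,0,0],0],[8,[0.06,0,0],0]]}}

```text
time_s: 11.5
tool_pos: [0.4652, -0.0304, 0.0592]
ee_rot: [1.057, 1.299, -1.057]
ft_force: [0.1, -0.4, -0.2]
width: 0.132
```

```bash
python3 -c "
from h import *
st()"
```

```text
t 11.5 pos [ 0.4652 -0.0304  0.0592] psi 11.73 tilt [-1. -0. -0.] F [ 0.05 -0.42 -0.19] T [-0.03 -0.1   0.03] w 12.01 q [-0.19  0.51  1.9  -0.    0.73 -0.4 ]
```

Now press home.

Emit:
{"name": "play_rows", "arguments": {"commands": [[8,[0.04,0,0],0],[8,[0.04,0,0],0],[8,[0.04,0,0],0],[8,[0.04,0,0],0],[8,[0.02,0,0],0],[8,[0,0,0],0],[8,[0,0,0],0],[8,[0,0,0],0]]}}

```text
time_s: 12.17
tool_pos: [0.4657, -0.0307, 0.0553]
ee_rot: [1.057, 1.297, -1.056]
ft_force: [-7.3, -0.7, 37.4]
width: 0.131
```

```bash
python3 -c "
from h import *
st()"
```

```text
t 12.17 pos [ 0.4657 -0.0307  0.0553] psi 11.73 tilt [-1.0e+00  1.7e-03  9.0e-04] F [-7.33 -0.72 37.41] T [-0.08  1.28 -0.02] w 11.95 q [-0.19  0.52  1.9  -0.    0.72 -0.4 ]
```

Emit:
{"name": "play_rows", "arguments": {"commands": [[8,[-0.03,0,0],0],[40,[0,0,0],0],[40,[0,0,0],0],[40,[0,0,0],0],[40,[-0.3,0,0],0],[40,[-0.6,0,0],0],[40,[-0.9,0,0],0],[40,[-0.9,0,0],0]]}}

```text
time_s: 12.83
tool_pos: [0.4645, -0.0303, 0.137]
ee_rot: [1.057, 1.301, -1.058]
ft_force: [0.6, 0.4, -0.0]
width: 0.44
```

```bash
python3 - <<'E'
from h import *
from rig import imaging
s,psi=st()
p=imaging.read_camera("side"); pickle.dump(p,open(f"side8.pkl","wb"))
u=[317,182]
cv2.imwrite(f"pics/side8.png",cv2.resize(p["pixels"][u[1]-25:u[1]+35,u[0]-35:u[0]+35,::-1],None,fx=10,fy=10,interpolation=cv2.INTER_CUBIC))
C=cloud(p)
m=(abs(C[...,0]-.465)<.02)&(abs(C[...,1]+.030)<.02)&(C[...,2]>.052)&(C[...,2]<.12)
print(m.sum(),C[m][:,2].max(),cylfit(C[m],.0065,[.464,-.031]))
s,psi=st()
plan(s["tool_pos"],psi,[.375,.2765,.14],-13,80)
E
```

```text
t 12.83 pos [ 0.4645 -0.0303  0.137 ] psi 11.72 tilt [-1.0e+00 -1.5e-03 -7.0e-04] F [ 0.58  0.42 -0.02] T [ 0.02 -0.12  0.01] w 40.11 q [-0.19  0.38  1.82  0.    0.94 -0.4 ]
60 0.09497817498043515 (array([ 0.46541532, -0.03274114]), np.float64(0.0013902263943438111))
t 12.88 pos [ 0.4668 -0.0307  0.1416] psi 11.73 tilt [-1.      0.0043  0.0018] F [ 4.14 -0.71  6.14] T [-0.03 -0.25 -0.01] w 40.03 q [-0.19  0.37  1.82  0.    0.95 -0.4 ]
[[80,[0.0,-0.06,-0.67],0.31],[80,[0.01,-0.07,-0.66],0.31],[80,[0.0,-0.1,-0.66],0.31],[80,[0.0,-0.11,-0.66],0.31],[80,[0.01,-0.13,-0.66],0.31],[80,[0.0,-0.14,-0.65],0.3],[80,[0.0,-0.16,-0.64],0.31],[80,[0.01,-0.19,-0.65],0.31]]
[[80,[0.0,-0.19,-0.64],0.31],[80,[0.0,-0.22,-0.63],0.31],[80,[0.01,-0.23,-0.62],0.31],[80,[0.0,-0.25,-0.62],0.31],[80,[0.0,-0.27,-0.62],0.31],[80,[0.01,-0.28,-0.6],0.31],[80,[0.0,-0.3,-0.6],0.31],[80,[0.0,-0.31,-0.59],0.31]]
end [0.3751 0.2765 0.1401] -13.02
```

View pics/side8.png

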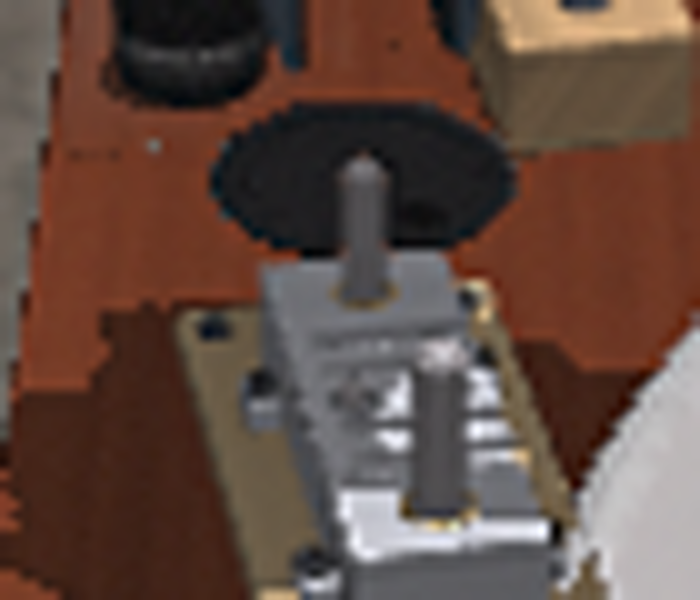

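Emit:
{"name": "play_rows", "arguments": {"commands": [[80,[0,-0.06,-0.67],0.3],[80,[0,-0.08,-0.66],0.3],[80,[0,-0.1,-0.66],0.3],[80,[0,-0.11,-0.66],0.3],[80,[0,-0.13,-0.66],0.3],[80,[0,-0.14,-0.65],0.3],[80,[0,-0.16,-0.64],0.3],[80,[0,-0.19,-0.65],0.3]]}}

```text
time_s: 13.55
tool_pos: [0.4181, 0.1239, 0.1364]
ee_rot: [1.214, 1.206, -1.214]
ft_force: [0.5, -0.9, -0.1]
width: 0.874
```

Emit:
{"name": "play_rows", "arguments": {"commands": [[80,[0,-0.19,-0.64],0.3],[80,[0,-0.22,-0.63],0.3],[80,[0,-0.23,-0.62],0.3],[80,[0,-0.25,-0.62],0.3],[80,[0,-0.27,-0.62],0.3],[80,[0,-0.28,-0.6],0.3],[80,[0,-0.3,-0.6],0.3],[80,[0,-0.3,-0.5],0.3]]}}

```text
time_s: 14.22
tool_pos: [0.3707, 0.2747, 0.1364]
ee_rot: [1.366, 1.1, -1.366]
ft_force: [0.3, -0.7, -0.4]
width: 0.881
```

```bash
python3 - <<'E'
from h import *
from rig import imaging
for n in ("top","side"):
    p=imaging.read_camera(n); pickle.dump(p,open(f"{n}9.pkl","wb"))
    u=proj(p,[.375,.2765,.04])[0].astype(int)
    cv2.imwrite(f"pics/{n}9.png",cv2.resize(p["pixels"][u[1]-40:u[1]+40,u[0]-50:u[0]+50,::-1],None,fx=7,fy=7,interpolation=cv2.INTER_CUBIC))
# lower in top view now?
s,psi=st()
plan(s["tool_pos"],psi,[.3753,.2765,.024],-13,80,n=8)
E
```

```text
t 14.32 pos [0.3705 0.2752 0.1364] psi -12.22 tilt [-1.e+00  1.e-04 -6.e-04] F [-1.07 -0.27  0.64] T [ 0.01 -0.08  0.01] w 79.82 q [0.51 0.37 1.83 0.   0.93 0.72]
[[80,[0.47,0.02,-0.01],0.02],[80,[0.47,0.02,-0.01],0.02],[80,[0.46,0.02,-0.01],0.02],[80,[0.47,0.01,-0.01],0.02],[80,[0.47,0.02,-0.01],0.02],[80,[0.47,0.02,-0.01],0.02],[80,[0.47,0.02,-0.01],0.02],[80,[0.47,0.02,-0.01],0.02]]
end [0.3754 0.2766 0.0239] -13.02
```

View pics/side9.png

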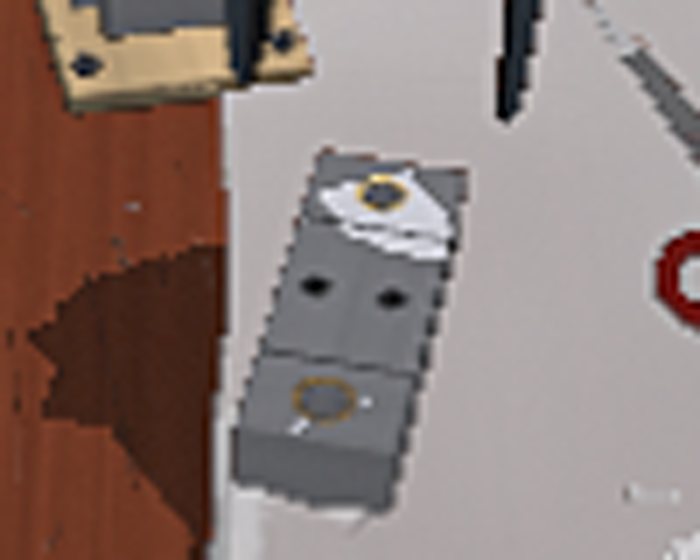

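View pics/top9.png

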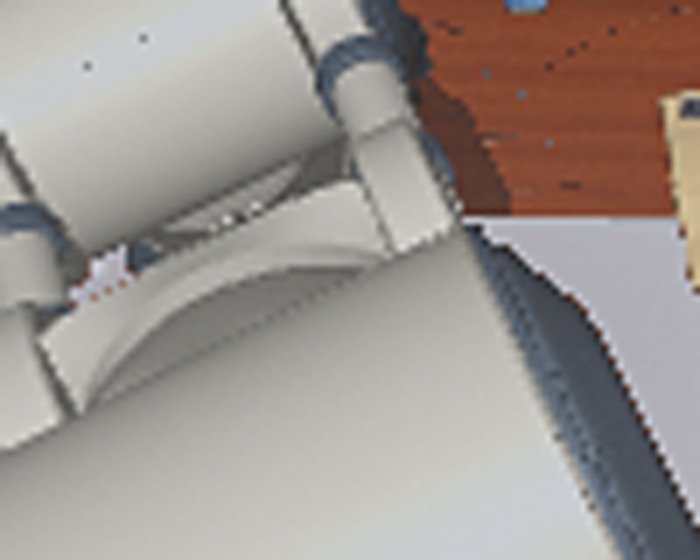

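Emit:
{"name": "play_rows", "arguments": {"commands": [[80,[0.5,0.03,-0.01],0.03],[80,[0.5,0.03,-0.01],0.03],[80,[0.5,0.03,-0.01],0.03],[80,[0.5,0.02,-0.01],0.02],[80,[0.5,0.02,-0.01],0.02],[80,[0.5,0.01,-0.01],0.02],[80,[0.5,0.01,-0.01],0],[80,[0.3,0.01,-0.01],0]]}}

```text
time_s: 14.98
tool_pos: [0.3763, 0.2741, 0.021]
ee_rot: [1.374, 1.093, -1.376]
ft_force: [0.1, 0.1, 0.4]
width: 0.876
```

```bash
python3 - <<'E'
from h import *
from rig import imaging
for n in ("side",):
    p=imaging.read_camera(n); pickle.dump(p,open(f"{n}10.pkl","wb"))
    u=proj(p,[.375,.2765,.04])[0].astype(int)
    cv2.imwrite(f"pics/{n}10.png",cv2.resize(p["pixels"][u[1]-40:u[1]+40,u[0]-50:u[0]+50,::-1],None,fx=7,fy=7,interpolation=cv2.INTER_CUBIC))
s,psi=st()
plan(s["tool_pos"],psi,[.3753,.2767,.006],-13,80,n=8)
E
```

```text
t 15.03 pos [0.3759 0.274  0.0202] psi -13.03 tilt [-1.     -0.0016  0.0015] F [-1.67 -1.23 -0.67] T [-0.11 -0.03  0.03] w 79.93 q [ 0.5   0.59  1.92 -0.    0.63  0.73]
[[80,[0.06,-0.01,-0.01],0.0],[80,[0.06,0.0,-0.01],0.0],[80,[0.06,-0.01,-0.01],0.0],[80,[0.06,0.0,-0.01],0.0],[80,[0.05,-0.01,-0.01],0.0],[80,[0.06,0.0,-0.01],0.0],[80,[0.06,-0.01,-0.01],0.0],[80,[0.06,0.0,-0.01],-0.01]]
end [0.3753 0.2766 0.0061] -12.98
```

View pics/side10.png

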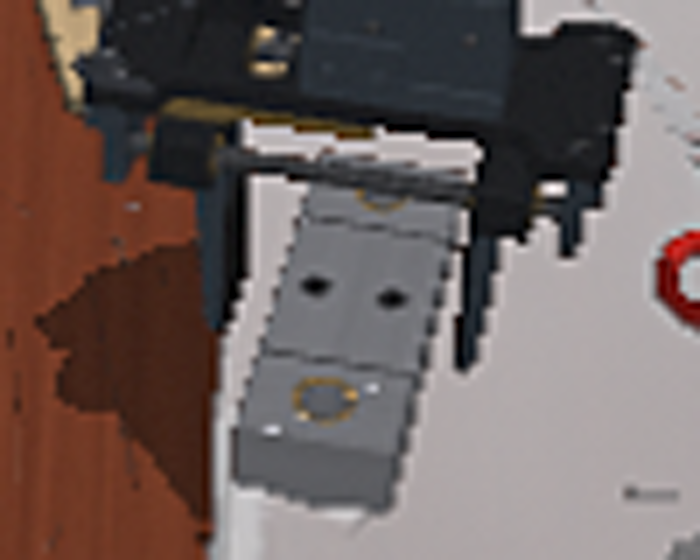

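Emit:
{"name": "play_rows", "arguments": {"commands": [[80,[0.1,-0.01,-0.02],0],[80,[0.1,-0.01,-0.02],0],[80,[0.1,0,-0.02],0],[80,[0.1,0,-0.02],0],[80,[0.07,0,-0.01],0],[80,[0,0,0],0],[60,[0,0,0],0],[52,[0,0,0],0]], "grip_force": 40}}

```text
time_s: 15.7
tool_pos: [0.3764, 0.2775, 0.008]
ee_rot: [1.375, 1.093, -1.375]
ft_force: [0.5, 0.2, 0.1]
width: 0.762
```

Emit:
{"name": "play_rows", "arguments": {"commands": [[50,[0,0,0],0],[50,[0,0,0],0],[50,[0,0,0],0],[50,[0,0,0],0],[50,[0,0,0],0],[50,[0,0,0],0],[50,[0,0,0],0],[50,[0,0,0],0]], "grip_force": 60}}

```text
time_s: 16.37
tool_pos: [0.3763, 0.2775, 0.0079]
ee_rot: [1.375, 1.093, -1.375]
ft_force: [-2.2, 0.2, 5.3]
width: 0.611
```

```bash
python3 - <<'E'
from h import *
from rig import imaging
s,psi=st()
p=imaging.read_camera("side"); pickle.dump(p,open(f"side11.pkl","wb"))
C=cloud(p)
m=(abs(C[...,0]-.375)<.06)&(abs(C[...,1]-.2765)<.1)&(C[...,2]>.031)&(C[...,2]<.04)
P=C[m];print(cv2.minAreaRect(P[:,:2].astype(np.float32)*1000),P[:,2].mean())
u=proj(p,[.375,.2765,.04])[0].astype(int)
cv2.imwrite(f"pics/side11.png",cv2.resize(p["pixels"][u[1]-40:u[1]+40,u[0]-50:u[0]+50,::-1],None,fx=7,fy=7,interpolation=cv2.INTER_CUBIC))
E
```

```text
t 16.37 pos [0.3763 0.2775 0.0079] psi -13.03 tilt [-1.e+00 -1.e-04  0.e+00] F [-2.23  0.15  5.33] T [ 0.04  0.42 -0.01] w 55.74 q [0.51 0.61 1.93 0.   0.6  0.73]
((375.8627624511719, 278.1617431640625), (151.29380798339844, 77.85274505615234), 75.23538970947266) 0.035350806515870005
```

View pics/side11.png

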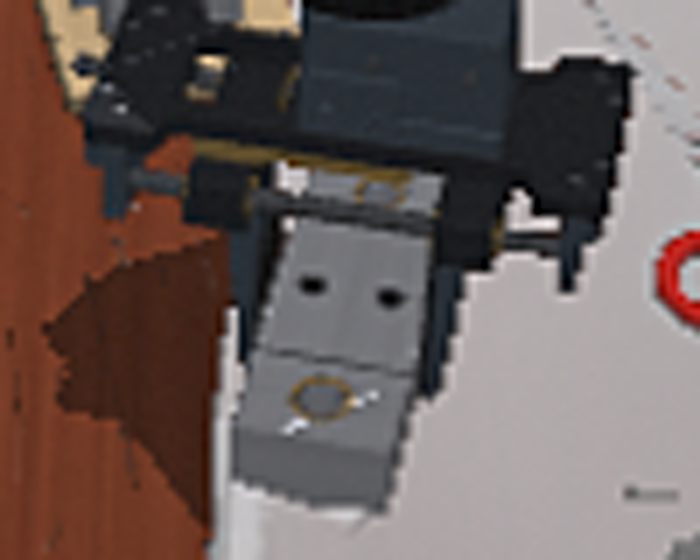

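Emit:
{"name": "play_rows", "arguments": {"commands": [[50,[-0.2,0,0],0],[50,[-0.4,0,0],0],[50,[-0.6,0,0],0],[50,[-0.7,0,0],0],[50,[-0.8,0,0],0],[50,[-0.8,0,0],0],[50,[-0.6,0,0],0],[50,[-0.3,0,0],0]]}}

```text
time_s: 17.08
tool_pos: [0.3769, 0.2778, 0.142]
ee_rot: [1.377, 1.092, -1.372]
ft_force: [1.7, 0.9, -4.8]
width: 0.612
```

```bash
python3 - <<'E'
from h import *
s,psi=st()
plan(s["tool_pos"],psi,[.4540,.0233,.14],11.75,50)
E
```

```text
t 17.08 pos [0.3769 0.2778 0.142 ] psi -13.03 tilt [-1.      0.0019 -0.0016] F [ 1.66  0.9  -4.79] T [-0.   -0.14 -0.01] w 55.82 q [ 0.51  0.37  1.81 -0.    0.95  0.73]
[[50,[0.0,0.28,0.48],-0.31],[50,[0.01,0.26,0.49],-0.31],[50,[0.0,0.25,0.49],-0.31],[50,[0.01,0.23,0.5],-0.31],[50,[0.0,0.23,0.51],-0.31],[50,[0.01,0.21,0.51],-0.31],[50,[0.0,0.19,0.52],-0.31],[50,[0.0,0.18,0.53],-0.31]]
[[50,[0.01,0.17,0.52],-0.31],[50,[0.0,0.15,0.54],-0.31],[50,[0.01,0.14,0.53],-0.31],[50,[0.0,0.12,0.54],-0.31],[50,[0.01,0.11,0.55],-0.31],[50,[0.0,0.09,0.54],-0.31],[50,[0.0,0.08,0.55],-0.31],[50,[0.01,0.06,0.55],-0.31]]
end [0.4539 0.0233 0.1399] 11.77
```

Emit:
{"name": "play_rows", "arguments": {"commands": [[50,[0,0.28,0.48],-0.31],[50,[0,0.26,0.49],-0.31],[50,[0,0.25,0.49],-0.31],[50,[0,0.23,0.5],-0.31],[50,[0,0.23,0.51],-0.31],[50,[0,0.21,0.51],-0.31],[50,[0,0.19,0.52],-0.31],[50,[0,0.18,0.53],-0.31]]}}

```text
time_s: 17.75
tool_pos: [0.4146, 0.1492, 0.1394]
ee_rot: [1.216, 1.205, -1.217]
ft_force: [0.6, 0.5, -5.6]
width: 0.61
```

Emit:
{"name": "play_rows", "arguments": {"commands": [[50,[0,0.17,0.52],-0.31],[50,[0,0.15,0.54],-0.31],[50,[0,0.14,0.53],-0.31],[50,[0,0.12,0.54],-0.31],[50,[0,0.11,0.55],-0.31],[50,[0,0.09,0.54],-0.31],[50,[0,0.07,0.5],-0.31],[50,[0,0.03,0.3],-0.31]]}}

```text
time_s: 18.42
tool_pos: [0.4506, 0.0304, 0.1394]
ee_rot: [1.056, 1.3, -1.057]
ft_force: [0.4, 0.8, -4.4]
width: 0.61
```

```bash
python3 - <<'E'
from h import *
from rig import imaging
s,psi=st()
for n in ("side","top"):
    p=imaging.read_camera(n); pickle.dump(p,open(f"{n}12.pkl","wb"))
    u=proj(p,[.454,.023,.1])[0].astype(int)
    cv2.imwrite(f"pics/{n}12.png",cv2.resize(p["pixels"][u[1]-40:u[1]+40,u[0]-50:u[0]+50,::-1],None,fx=7,fy=7,interpolation=cv2.INTER_CUBIC))
s,psi=st()
plan(s["tool_pos"],psi,[.4540,.0233,.125],11.75,50,n=8)
E
```

```text
t 18.42 pos [0.4506 0.0304 0.1394] psi 11.81 tilt [-1.e+00 -7.e-04  1.e-04] F [ 0.37  0.76 -4.4 ] T [ 0.06 -0.15 -0.02] w 55.65 q [-0.06  0.36  1.85 -0.    0.93 -0.27]
t 18.52 pos [0.4506 0.0306 0.1394] psi 11.73 tilt [-1.e+00 -7.e-04  0.e+00] F [-0.06 -0.48 -5.01] T [ 0.03 -0.08  0.03] w 55.45 q [-0.06  0.36  1.85 -0.    0.93 -0.27]
[[50,[0.06,0.01,0.03],0.0],[50,[0.06,0.01,0.04],0.0],[50,[0.06,0.0,0.03],0.0],[50,[0.06,0.01,0.03],0.0],[50,[0.06,0.01,0.03],0.0],[50,[0.06,0.01,0.04],0.0],[50,[0.06,0.0,0.03],0.0],[50,[0.06,0.01,0.03],0.0]]
end [0.454  0.0233 0.125 ] 11.73
```

View pics/side12.png

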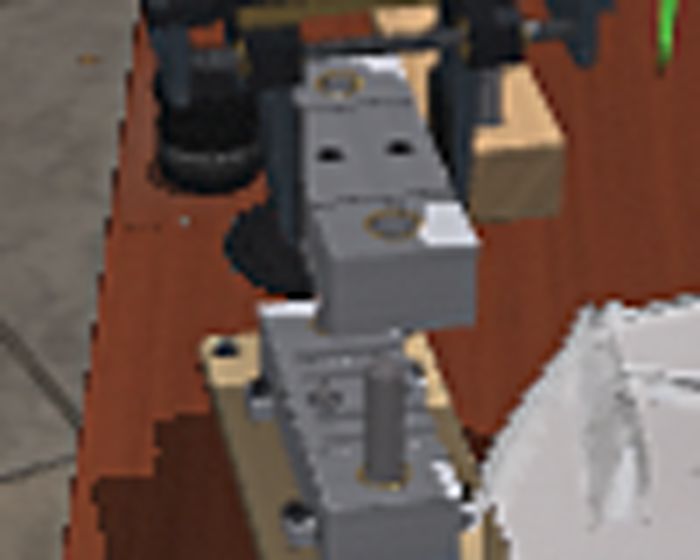

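```bash
cat >> h.py <<'E'
def endface(C,c,psi,z0,z1):
    a=np.radians(psi); ex=np.array([np.cos(a),np.sin(a)]);ey=np.array([-np.sin(a),np.cos(a)])
    d=C[...,:2]-np.array(c); lx=d@ex*1e3; ly=d@ey*1e3; z=C[...,2]
    m=(abs(lx)<24)&(abs(ly-75)<8)&(z>z0)&(z<z1)
    A=np.stack([np.ones(m.sum()),lx[m]],1); k=np.linalg.lstsq(A,ly[m],rcond=None)[0]; r=ly[m]-A@k
    print("endface n",m.sum(),"ly",k.round(4),"med",np.median(ly[m]).round(2),"sd",r.std().round(2))
    return lx,ly,z
E
python3 - <<'E'
from h import *
p=load("side12.pkl");C=cloud(p)
T=[.4506,.0305]
lx,ly,z=endface(C,T,11.75,.137,.163)
endface(C,[.454,.0233],11.75,.018,.040)
# top face edges in lx, per camera
m=(abs(z-.1675)<.004)&(abs(lx)<40)&(abs(ly)<80); 
vv,uu=np.where(m)
def rowc(m,lx,ly,sel,half=28):
    vv,uu=np.where(m); L=[]
    for v in sorted(set(vv)):
        k=uu[vv==v]; L.append((ly[v,k].mean(),lx[v,k].min(),lx[v,k].max()))
    L=np.array(L); s=L[(L[:,0]>sel[0])&(L[:,0]<sel[1])]; print(s.round(1)[::2]); print("mean ctr",((s[:,1]+s[:,2])/2).mean(),"w",(s[:,2]-s[:,1]).mean())
rowc(m,lx,ly,(20,70)); print("z",z[m].mean())
d=C[...,:2]-np.array([.454,.0233]);a=np.radians(11.75)
lx2=d@[np.cos(a),np.sin(a)]*1e3;ly2=d@[-np.sin(a),np.cos(a)]*1e3
m=(abs(z-.046)<.004)&(abs(lx2)<40)&(abs(ly2)<80)
rowc(m,lx2,ly2,(20,73))
E
```

```text
endface n 142 ly [7.26361e+01 2.10000e-02] med 72.48 sd 1.92
endface n 99 ly [ 7.28192e+01 -5.10000e-03] med 72.86 sd 1.87
[[ 22.4 -27.6  38.7]
 [ 35.2 -28.8  27. ]
 [ 44.3 -28.2  25.5]
 [ 53.7 -26.1  28.1]
 [ 64.1 -26.6  27.1]]
mean ctr 0.828460962608831 w 56.16140687899192
z 0.16730891397741166
[[ 20.9 -26.1  25.8]
 [ 31.7 -29.3  26.4]
 [ 43.4 -26.5  26.2]
 [ 52.4 -27.3  27.2]
 [ 62.5 -28.2  26.5]
 [ 71.6 -26.8  25.4]]
mean ctr -0.4868121949117772 w 53.87285029440473
```

Emit:
{"name": "play_rows", "arguments": {"commands": [[50,[0.1,0.01,0.04],0],[50,[0.1,0.01,0.04],0],[50,[0.1,0.01,0.04],0],[50,[0.1,0.01,0.03],0],[50,[0.1,0.01,0.03],0],[50,[0.1,0.01,0.03],0],[50,[0.1,0.01,0.03],0],[50,[0.05,0,0],0]]}}

```text
time_s: 19.18
tool_pos: [0.4541, 0.025, 0.1169]
ee_rot: [1.056, 1.3, -1.057]
ft_force: [-0.2, -0.1, -5.3]
width: 0.609
```

```bash
python3 - <<'E'
from h import *
from rig import imaging
s,psi=st()
p=imaging.read_camera("side"); pickle.dump(p,open("side13.pkl","wb"))
u=proj(p,[.454,.023,.1])[0].astype(int)
cv2.imwrite("pics/side13.png",cv2.resize(p["pixels"][u[1]-30:u[1]+40,u[0]-40:u[0]+40,::-1],None,fx=8,fy=8,interpolation=cv2.INTER_CUBIC))
C=cloud(p); zz=s["tool_pos"][2]-.0079
endface(C,s["tool_pos"][:2],psi,zz+.004,zz+.032)
endface(C,[.454,.0233],11.75,.018,.040)
s,psi=st()
plan(s["tool_pos"],psi,[.4540,.0235,.113],11.8,50,n=8)
E
```

```text
t 19.18 pos [0.4541 0.025  0.1169] psi 11.77 tilt [-1.e+00 -3.e-04 -1.e-04] F [-0.17 -0.13 -5.32] T [ 0.03 -0.08  0.07] w 55.52 q [-0.08  0.4   1.87 -0.    0.87 -0.28]
endface n 150 ly [ 7.2581e+01 -6.2000e-03] med 72.61 sd 2.0
endface n 106 ly [ 7.29695e+01 -3.00000e-04] med 72.8 sd 1.87
t 19.23 pos [0.4539 0.0251 0.1168] psi 11.76 tilt [-1.e+00 -6.e-04 -2.e-04] F [-1.16 -0.38 -4.71] T [-0.   -0.09 -0.01] w 55.6 q [-0.08  0.4   1.87  0.    0.87 -0.28]
[[50,[0.02,0.0,0.01],0.0],[50,[0.01,0.0,0.0],0.0],[50,[0.02,0.0,0.01],0.0],[50,[0.01,0.0,0.01],0.0],[50,[0.02,-0.01,0.0],0.0],[50,[0.01,0.0,0.01],-0.01],[50,[0.02,0.0,0.01],0.0],[50,[0.02,0.0,0.0],0.0]]
end [0.4539 0.0236 0.1129] 11.81
```

View pics/side13.png

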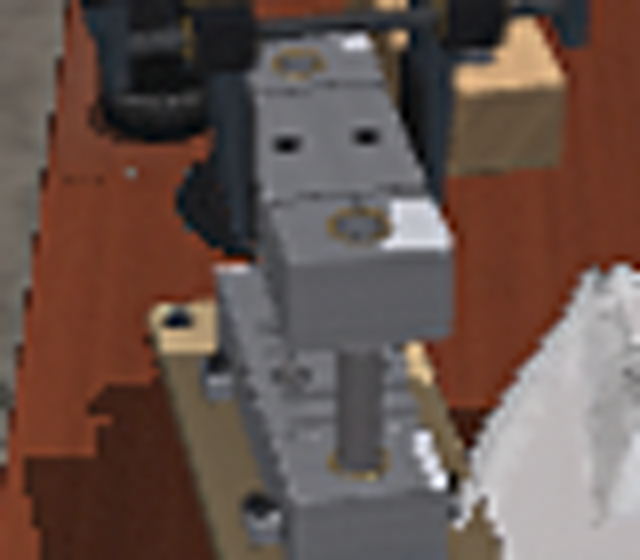

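Emit:
{"name": "play_rows", "arguments": {"commands": [[50,[0,-0.01,0.03],0],[50,[0,0,0.02],0],[50,[0.06,0,0],0],[50,[0.06,0,0],0],[50,[0.06,0,0],0],[50,[0.06,0,0],0],[50,[0.06,0,0],0],[50,[0.04,0,0],0]]}}

```text
time_s: 19.9
tool_pos: [0.454, 0.0236, 0.1068]
ee_rot: [1.056, 1.3, -1.057]
ft_force: [0.5, -0.1, -3.9]
width: 0.612
```

```bash
python3 - <<'E'
from h import *
st()
E
```

```text
t 19.9 pos [0.454  0.0236 0.1068] psi 11.77 tilt [-1.e+00 -3.e-04 -1.e-04] F [ 0.54 -0.14 -3.86] T [-0.   -0.17 -0.01] w 55.84 q [-0.08  0.42  1.88  0.    0.85 -0.29]
```

Emit:
{"name": "play_rows", "arguments": {"commands": [[50,[0.02,0,0],0],[50,[0.02,0,0],0],[50,[0.02,0,0],0],[50,[0.02,0,0],0],[50,[0.02,0,0],0],[50,[0,0,0],0],[50,[0,0,0],0],[50,[0,0,0],0]]}}

```text
time_s: 20.57
tool_pos: [0.4541, 0.0236, 0.1041]
ee_rot: [1.056, 1.299, -1.056]
ft_force: [-0.1, 0.2, -3.9]
width: 0.61
```

```bash
python3 - <<'E'
from h import *
st()
E
```

```text
t 20.57 pos [0.4541 0.0236 0.1041] psi 11.77 tilt [-1.  0.  0.] F [-0.12  0.21 -3.91] T [-0.01 -0.13  0.03] w 55.64 q [-0.08  0.42  1.88 -0.    0.84 -0.29]
```

Emit:
{"name": "play_rows", "arguments": {"commands": [[50,[0.03,0,0],0],[50,[0.03,0,0],0],[50,[0.03,0,0],0],[50,[0.03,0,0],0],[50,[0.03,0,0],0],[50,[0.03,0,0],0],[50,[0.03,0,0],0],[50,[0,0,0],0]]}}

```text
time_s: 21.23
tool_pos: [0.4539, 0.0236, 0.0976]
ee_rot: [1.056, 1.3, -1.057]
ft_force: [-3.0, -0.4, -5.6]
width: 0.611
```

```bash
python3 - <<'E'
from h import *
st()
E
```

```text
t 21.23 pos [0.4539 0.0236 0.0976] psi 11.77 tilt [-1.e+00 -5.e-04 -2.e-04] F [-2.99 -0.41 -5.65] T [0.05 0.3  0.13] w 55.71 q [-0.08  0.43  1.89  0.    0.82 -0.29]
```

Emit:
{"name": "play_rows", "arguments": {"commands": [[50,[0.03,-0.01,0],0],[50,[0.03,0,0],0],[50,[0.03,0,0],0],[50,[0.03,0,0],0],[50,[0.03,0,0],0],[50,[0.03,0,0],0],[50,[0.03,0,0],0],[50,[0.03,0,0],0]]}}

```text
time_s: 21.9
tool_pos: [0.4538, 0.0235, 0.0905]
ee_rot: [1.057, 1.299, -1.056]
ft_force: [-1.4, -0.1, -4.7]
width: 0.614
```

```bash
python3 - <<'E'
from h import *
from rig import imaging
s,psi=st()
p=imaging.read_camera("side"); pickle.dump(p,open("side14.pkl","wb"))
u=proj(p,[.454,.023,.1])[0].astype(int)
cv2.imwrite("pics/side14.png",cv2.resize(p["pixels"][u[1]-30:u[1]+40,u[0]-40:u[0]+40,::-1],None,fx=8,fy=8,interpolation=cv2.INTER_CUBIC))
st()
E
```

```text
t 21.9 pos [0.4538 0.0235 0.0905] psi 11.77 tilt [-1.  0.  0.] F [-1.45 -0.11 -4.74] T [0.04 0.27 0.16] w 56.02 q [-0.08  0.44  1.9   0.    0.8  -0.29]
t 21.95 pos [0.4538 0.0235 0.0904] psi 11.77 tilt [-1.e+00 -1.e-04 -0.e+00] F [-1.54 -0.51 -4.12] T [0.05 0.15 0.07] w 55.72 q [-0.08  0.44  1.9   0.    0.8  -0.29]
```

View pics/side14.png

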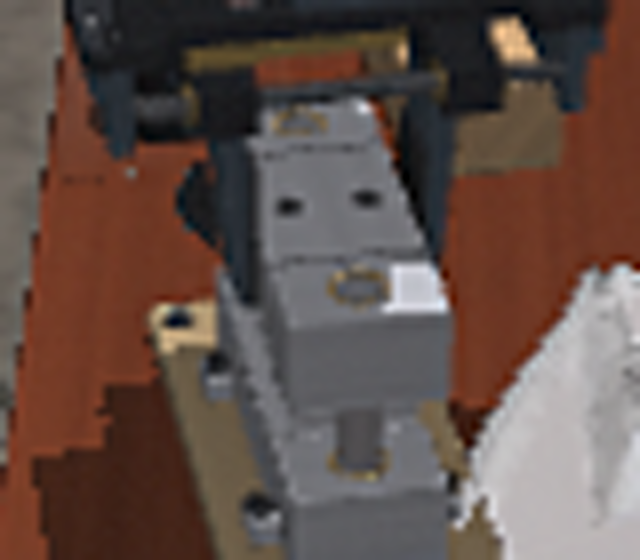

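Emit:
{"name": "play_rows", "arguments": {"commands": [[50,[0.05,-0.01,0],0],[50,[0.06,0,0],0],[50,[0.06,0,0],0],[50,[0.06,0,0],0],[50,[0.06,0,0],0],[50,[0.06,0,0],0],[50,[0.06,0,0],0],[50,[0.06,0,0],0]]}}

```text
time_s: 22.62
tool_pos: [0.4536, 0.0234, 0.0763]
ee_rot: [1.057, 1.299, -1.057]
ft_force: [-0.4, -0.2, -5.0]
width: 0.615
```

```bash
python3 - <<'E'
from h import *
st()
E
```

```text
t 22.62 pos [0.4536 0.0234 0.0763] psi 11.77 tilt [-1.e+00  1.e-04  0.e+00] F [-0.39 -0.22 -5.05] T [ 0.03 -0.05 -0.06] w 56.06 q [-0.08  0.47  1.91  0.    0.76 -0.29]
```

Free sliding, no side force. On to the plungers.

Emit:
{"name": "play_rows", "arguments": {"commands": [[50,[0.06,0,0],0],[50,[0.06,0,0],0],[50,[0.06,0,0],0],[50,[0.06,0,0],0],[50,[0.06,0,0],0],[50,[0.06,0,0],0],[50,[0.06,0,0],0],[50,[0.05,0,0],0]]}}

```text
time_s: 23.28
tool_pos: [0.4535, 0.0234, 0.0622]
ee_rot: [1.056, 1.299, -1.057]
ft_force: [0.0, 0.3, -5.4]
width: 0.612
```

```bash
python3 - <<'E'
from h import *
st()
E
```

```text
t 23.28 pos [0.4535 0.0234 0.0622] psi 11.77 tilt [-1.e+00 -1.e-04 -0.e+00] F [ 0.04  0.26 -5.44] T [ 0.02 -0.13  0.03] w 55.83 q [-0.08  0.5   1.92 -0.    0.72 -0.29]
```

Emit:
{"name": "play_rows", "arguments": {"commands": [[50,[0.04,0,0],0],[50,[0.04,0,0],0],[50,[0.04,0,0],0],[50,[0.04,0,0],0],[50,[0.03,0,0],0],[50,[0.03,0,0],0],[50,[0,0,0],0],[50,[0,0,0],0]]}}

```text
time_s: 23.95
tool_pos: [0.4536, 0.0234, 0.0561]
ee_rot: [1.057, 1.299, -1.056]
ft_force: [-1.6, -0.2, 7.7]
width: 0.607
```

```bash
python3 - <<'E'
from h import *
st()
E
```

```text
t 23.95 pos [0.4536 0.0234 0.0561] psi 11.77 tilt [-1.e+00  4.e-04  1.e-04] F [-1.62 -0.17  7.73] T [ 0.04  0.39 -0.01] w 55.35 q [-0.08  0.51  1.93 -0.    0.71 -0.29]
```

Emit:
{"name": "play_rows", "arguments": {"commands": [[50,[0.02,0,0],0],[50,[0.02,0,0],0],[50,[0.02,0,0],0],[50,[0.02,0,0],0],[50,[0.01,0,0],0],[50,[0,0,0],0],[50,[0,0,0],0],[50,[0,0,0],0]]}}

```text
time_s: 24.62
tool_pos: [0.4536, 0.0235, 0.0539]
ee_rot: [1.057, 1.299, -1.056]
ft_force: [-5.1, -0.1, 23.2]
width: 0.609
```

```bash
python3 - <<'E'
from h import *
st()
E
```

```text
t 24.62 pos [0.4536 0.0235 0.0539] psi 11.78 tilt [-1.e+00  8.e-04  3.e-04] F [-5.14 -0.07 23.22] T [-0.    1.13 -0.03] w 55.57 q [-0.08  0.51  1.93 -0.    0.7  -0.29]
```

Emit:
{"name": "play_rows", "arguments": {"commands": [[50,[0.02,0,0],0],[50,[0,0,0],0],[50,[0,0,0],0],[50,[0,0,0],0],[50,[0,0,0],0],[50,[0,0,0],0],[50,[0,0,0],0],[50,[0,0,0],0]]}}

```text
time_s: 25.28
tool_pos: [0.4536, 0.0234, 0.0539]
ee_rot: [1.057, 1.298, -1.056]
ft_force: [-7.6, 0.8, 41.5]
width: 0.611
```

```bash
python3 - <<'E'
from h import *
from rig import imaging
st()
p=imaging.read_camera("side"); pickle.dump(p,open("side15.pkl","wb"))
u=proj(p,[.454,.023,.1])[0].astype(int)
cv2.imwrite("pics/side15.png",cv2.resize(p["pixels"][u[1]-40:u[1]+45,u[0]-50:u[0]+50,::-1],None,fx=7,fy=7,interpolation=cv2.INTER_CUBIC))
C=cloud(p); d=C[...,:2]-np.array([.454,.0233]);a=np.radians(11.75)
lx=d@[np.cos(a),np.sin(a)]*1e3;ly=d@[-np.sin(a),np.cos(a)]*1e3;z=C[...,2]
m=(abs(lx)<24)&(ly>20)&(ly<70)&(z>.07)&(z<.095); print("top z",np.median(z[m]),m.sum())
A=np.stack([np.ones(m.sum()),lx[m],ly[m]],1);print(np.linalg.lstsq(A,z[m]*1e3,rcond=None)[0])
endface(C,[.454,.0233],11.75,.018,.040);endface(C,[.454,.0233],11.75,.05,.078)
st()
E
```

```text
t 25.28 pos [0.4536 0.0234 0.0539] psi 11.78 tilt [-1.0e+00  1.1e-03  4.0e-04] F [-7.61  0.81 41.51] T [-0.03  2.08 -0.01] w 55.69 q [-0.08  0.51  1.93 -0.    0.7  -0.29]
top z 0.08194169419869779 158
[ 8.07883933e+01 -1.02134903e-02  4.16877512e-02]
endface n 101 ly [7.27726e+01 5.90000e-03] med 72.67 sd 2.03
endface n 139 ly [ 7.27662e+01 -3.70000e-03] med 72.7 sd 1.93
t 25.33 pos [0.4537 0.0234 0.0539] psi 11.78 tilt [-1.0e+00  1.2e-03  4.0e-04] F [-7.54  0.55 41.43] T [-0.03  2.11 -0.05] w 55.6 q [-0.08  0.51  1.93 -0.    0.7  -0.29]
```

View pics/side15.png

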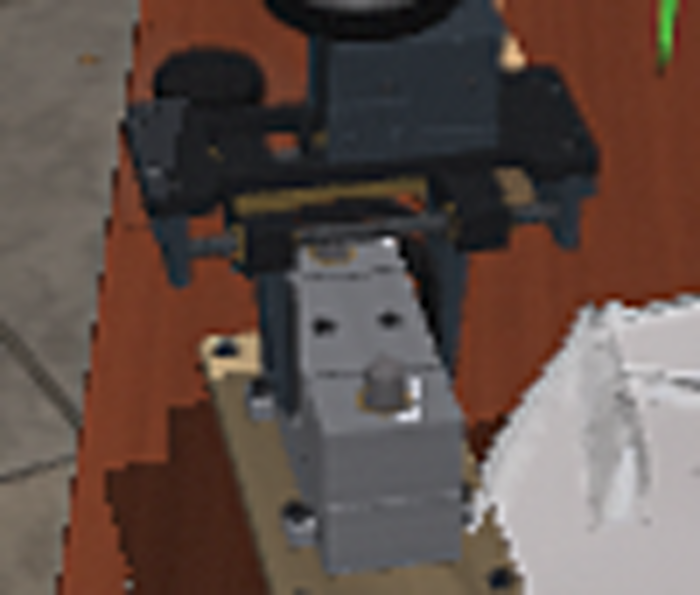

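Emit:
{"name": "play_rows", "arguments": {"commands": [[50,[-0.01,0,0],0],[50,[0,0,0],0],[50,[0,0,0],0],[50,[0,0,0],0],[50,[0,0,0],0],[50,[0,0,0],0],[50,[0,0,0],0],[50,[0,0,0],0]]}}

```text
time_s: 26.0
tool_pos: [0.4536, 0.0234, 0.0539]
ee_rot: [1.057, 1.299, -1.056]
ft_force: [-6.4, -0.4, 32.5]
width: 0.609
```

```bash
python3 - <<'E'
from h import *
from rig import workorder
p=load("side15.pkl")
C=cloud(p)
for n,cx,cy in (("fat",.3953,-.218),("thin",.4137,-.306)):
    m=(abs(C[...,0]-cx)<.018)&(abs(C[...,1]-cy)<.018)&(C[...,2]>.047)&(C[...,2]<.09);print(n,m.sum(),C[m][:,2].max() if m.any() else None)
s,psi=st()
if s["ft_force"][2]>15: print(workorder.finish_job())
E
```

```text
fat 0 None
thin 0 None
t 26.0 pos [0.4536 0.0234 0.0539] psi 11.78 tilt [-1.e+00  1.e-03  3.e-04] F [-6.41 -0.36 32.47] T [ 0.01  1.66 -0.01] w 55.55 q [-0.08  0.51  1.93 -0.    0.7  -0.29]
the job is handed in; nothing more can be done
None
```

The mould is closed and the job is handed in at 26 s, with the arm still pressing the upper half shut. No verdict was reported.

**Dowel:** I took the 13 mm dowel from the middle hole of the block. It went into the socket without resistance, then stopped hard at about 37 N at the height expected for fully home. A later picture showed it standing upright.

**Upper half:** I gripped it across its width, turned it about 25° so the larger bore was over the fixed dowel, and lowered it onto both dowels. Side force while lowering stayed at 3 N or less.

**Last checks before handing in:**

| Check | Measured | Expected |
|---|---|---|
| Top of upper half above the desk | 81.9 mm | 82 mm |
| Mismatch of the end faces | under 0.1 mm | in line |
| Wrist push, down | 32 N | above 10 N on the lower half |
| Grip setting | 60 N | above 4 N |

The last 0.6 mm of commanded push added 18 N without any movement, so the faces are touching. I then backed the push off from 41 N to 32 N.

**Not confirmed or in disagreement:**
- The final check of the thin and thick dowels found no points, because the gripper hid the block. Both were standing in the last pictures that showed them, and nothing touched the block afterwards.
- The gripper read about 12.2 mm on the 13 mm dowel. That was still closest to 13 mm among the three, and the socket fit agreed.
- A plane fit to the upper half's top face showed about 0.04 rad of tilt along its length. The protruding dowel was inside the fitted area and probably caused it. The arm's own tilt reading was about 0.001 rad.
- I did not measure the tape, jar and eraser again at the end; no move went near them.

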